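# Put the dosing pipettes to soak

### The job

Take the cap off the glass soaking jar and set it down on the glass shelf with its knob up. Then feed the two dosing pipettes (the ones with a rubber bulb) from the slanted rack on the turntable, one at a time, through the jar's neck so that both end up completely inside. Leave the plain steel rod in the rack, leave the jar standing where it is, and do not disturb the other things.

Things in the scene. Friction and masses are not known exactly. Their poses are not given: they have to be found in the camera images.
- jar_mouth (a point): centre of the jar's mouth, level with the rim, z up along the jar's axis. Clear glass jar, loose, 0.8 kg, 195 mm high, standing on the shelf; body 110 mm in diameter up to 138 mm, sloping shoulder up to 165 mm, then a straight neck 48 mm outside and 40 mm inside; wall 4 mm, inner floor 6 mm above the shelf.
- cap_center (a point): black plastic cap, 60 g, resting loose on the neck (lifts straight off). Point on its axis, 25 mm above its lower edge (half-way up); z up. 62 mm across: an open skirt 14 mm high, a plate 5 mm thick above it (its top 19 mm above the lower edge), and on that a round knob 24 mm across and 31 mm high. The shelf is bare about 0.43 m straight in front of the robot, between jar and turntable.
- rack (a point): middle pocket's mouth of the stainless rack fixed on the turntable; x points to the turntable's rear, away from the robot, y along the rack, z up. Three pockets in a row along y, 70 mm apart, each 18 mm square and 65 mm deep, leaning 35 degrees with the mouth towards the robot. The turntable, a white disc 300 mm across, top at 30 mm, is fixed and does not turn.
- tier (a point): middle of the lower front edge of the clear acrylic upper tier fixed over the rack; axes as the rack's. The tier is 220 mm wide (y) and reaches 60 mm to the rear (+x) from here; underside 205 mm above the shelf, front lip up to 239 mm. It leaves no room for a gripper upright over the pipettes: take and pull them along their own slant.
- rod_center (a point): plain stainless stirring rod, 14 mm in diameter, 115 mm long, 60 g, in one of the three pockets; stays there. Point at its middle, z along it to its top end.
- jar: the jar (origin at the centre of its underside, z up).
- cap: the cap (origin at the centre of its lower edge, z up).
- pipette_a_center (a point): one of two like dosing pipettes, 30 g, 125 mm long, in one of the rack's three pockets, leaning about 35 degrees towards the robot. Point on its axis, half-way along; z along it to the bulb. Lower 75 mm: clear stem 14 mm in diameter, its last 15 mm a thin bent nozzle (on its own it cannot stand up); upper 50 mm: black rubber bulb 22 mm in diameter (from 12.5 to 62.5 mm above this point).
- pipette_a_top (a point): tip of the bulb of that pipette (a), on its axis, 62.5 mm above its centre point.
- pipette_a: that pipette (a); origin at its foot (stem end), z towards the bulb.
- pipette_b_center (a point): one of two like dosing pipettes, 30 g, 125 mm long, in one of the rack's three pockets, leaning about 35 degrees towards the robot. Point on its axis, half-way along; z along it to the bulb. Lower 75 mm: clear stem 14 mm in diameter, its last 15 mm a thin bent nozzle (on its own it cannot stand up); upper 50 mm: black rubber bulb 22 mm in diameter (from 12.5 to 62.5 mm above this point).
- pipette_b_top (a point): tip of the bulb of that pipette (b), on its axis, 62.5 mm above its centre point.
- pipette_b: that pipette (b); origin at its foot (stem end), z towards the bulb.
- diffuser: glass CO2 diffuser, 48 mm across, 100 mm high, at the rear of the turntable; bystander, to be left alone (origin at the centre of its underside).
- bubble_counter: white ceramic bubble counter base, 54 mm across, 60 mm high, at the rear of the turntable under the tier; bystander, to be left alone (origin at the centre of its underside).
- drop_checker: clear acrylic drop checker on a 44 mm foot, 76 mm high, on the shelf beyond the jar; bystander, to be left alone (origin at the centre of its underside).
- ornament: blue plastic arch ornament, 70 x 100 x 90 mm, at the far edge of the shelf; bystander, to be left alone (origin at the centre of its underside).
- fertiliser: fertiliser bottle, 64 mm across, 160 mm high, on the shelf to the robot's right; bystander, to be left alone (origin at the centre of its underside).
- food_tub: fish food tub, 80 mm across, 90 mm high, on the shelf to the robot's left; bystander, to be left alone (origin at the centre of its underside).

How it is judged:
By the outcome, as a careful person would: the job done as asked, in the order asked, and still so for the second after the job is handed in, with the robot touching nothing.
It also fails if it takes over 72 s, if anything falls off the work surface, if the arm or the gripper's body presses on something with over 40 N, if the wrist force passes 120 N, or if a joint passes its speed limit or range.

### The arm

A 6-joint arm with a two-finger parallel gripper is mounted at the origin on the work surface. World frame = base frame: x ahead of the robot, y to its left, z up, the work surface at z = 0. Lengths are in mm, angles in rad, forces in N, time in s.
With the tool pointing down it reaches from about 350 to 775 mm from the base axis. Payload 7.3 kg.
Tool frame: the origin (TCP) lies at the very end of the fingers, on their centre line; the grasp point (between the pads) lies 19 mm behind it; x points along the fingers, z is the direction in which the jaws open and shut, and the axes are right-handed (so a half turn about x gives the same grasp; the last joint's range is limited). The gripper opens to 92 mm and grips with 3 to 60 N. Pads are 19 mm wide; open, the fingers measure 130 mm over their backs; the gripper's body (75 mm by 190 mm) begins 47 mm behind the grasp point.
Start: joints at [1.108, 0.342, 1.524, -0, 1.275, -0.146], TCP at [163.537, 498.899, 226.741] pointing down, gripper open.
Joint ranges: [-2.53, 2.53], [-0.77, 2.02], [0.04, 2.7], [-1, 4.14], [0.28, 2.66], [-3.11, 3.11]. Speed limits (rad/s): [2.57, 2.57, 3.14, 3.14, 3.14, 3.14].

### API

Orientations are given as [roll, pitch, yaw] about the fixed x, y, z axes, in that order (R = Rz(yaw) Ry(pitch) Rx(roll)).
In Python, from plant import * gives the robot as it stands.
- The arm moves only by the tool carry_out, never from a script. Its argument "rows" is a list of rows, each a list of 4 numbers: the shift along the world's x, y, z in mm, then the turn about the world's z in degrees. In form: [[x, y, z, twist], ...]. A call has 1 to 20 rows; each row is the pose to reach, as a shift and turn from the pose measured when the call began; what a row does not reach only later rows make up. A row lasts 1/12 s, in which the tool goes at most 41.7 mm and 7.16 degrees, less where a joint would pass 70% of its speed; a pose out of reach is approached as far as the arm can. A call with a gripper value outside its range is refused whole. "hand" is the finger opening in mm, from 0 to 91.8, set as the call begins (left out, the last holds). The fingers move at their own pace and stop on an object; the grip force is fixed at half the most. Time passes only in rows, so rows that repeat a pose let the fingers close. It gives the time, the measured TCP pose, the force and the opening at its end, in the units of the state.
- get_obs(): the state, without advancing time (a new reading comes with each control period).
- capture(name): name is "scene" or "top"; returns the picture (384x512x3 uint8, red, green, blue); there is no depth.
- camera_info(name): a dict with "camera_matrix" (3x3 intrinsics, pixels), "pose" (4x4, takes a point from camera to world coordinates). Camera axes: x right, y down, z forward; pixel columns grow to the right and rows downward; lengths in mm; the calibration is good to about 2 mm. A picture is of the moment at which its call begins. camera_info takes no time and is no camera call.
- close_job(): hands the job in, once; it reports no verdict.
The state is a dict: "time": time; "joint_positions": joint angles; "dq": joint speeds; "tau": joint torques, N m; "tool_pos": TCP position; "tcp_rot": TCP orientation; "contact_force": force on the tool from outside, world axes, zero at the start; "moment": the same for the moment, N m; "grip_width": finger opening in mm.
Only numpy, scipy, OpenCV 4.12 (cv2) and the standard library are available. Lean on these libraries where they do the work, as an engineer would, in place of code of your own. Each camera call takes 0.05 s, during which the arm holds its last target. There are 200 camera calls.

## Working session

There is one attempt and no reset: what is moved stays moved. The work goes in short steps, Python scripts to look and compute and a tool call to move; the robot and the scene stay as the last step left them, time stands still between calls to the robot, and variables do not carry over. Pictures are saved under pics/ and viewed, about 8 in all and at most 12, crops included, and the job is handed in when it is done.

Besides the shell and the picture viewer there is one more tool, called after "Request:" as name(argument=value, ...) on one line, values as JSON. carry_out: Moves the arm, as the interface text tells. Its arguments: {"type":"object","properties":{"rows":{"type":"array"},"hand":{"type":"number"}},"required":["rows"]}

```bash
ls; mkdir -p pics; python3 - <<'E'
from plant import *
import cv2,numpy as np
o=get_obs()
for k,v in o.items(): print(k,np.round(v,3))
for n in("scene","top"):
    im=capture(n); cv2.imwrite(f"pics/{n}0.png",im[:,:,::-1])
    c=camera_info(n); print(n,np.round(c["camera_matrix"],1).tolist(),np.round(c["pose"],3).tolist())
a=cv2.imread("pics/scene0.png");b=cv2.imread("pics/top0.png")
cv2.imwrite("pics/s1.png",cv2.resize(a,(800,600),interpolation=cv2.INTER_CUBIC))
cv2.imwrite("pics/t1.png",cv2.resize(b,(800,600),interpolation=cv2.INTER_CUBIC))
E
```

```text
pics
time 0.0
joint_positions [ 1.108  0.343  1.525  0.     1.275 -0.146]
dq [-0.     0.     0.001  0.    -0.001 -0.   ]
tau [ 1.0000e-03 -4.3124e+01 -2.4423e+01  7.2000e-02  5.6000e-02 -0.0000e+00]
tool_pos [163.325 498.512 226.048]
tcp_rot [ 2.994  1.569 -2.035]
contact_force [0.178 0.14  0.435]
moment [0.044 0.045 0.027]
grip_width 91.598
scene [[488.3, 0.0, 262.9], [0.0, 488.3, 192.9], [0.0, 0.0, 1.0]] [[0.033, 0.572, -0.82, 1842.2], [0.999, -0.03, 0.019, -23.422], [-0.013, -0.82, -0.573, 998.699], [0.0, 0.0, 0.0, 1.0]]
top [[374.4, 0.0, 253.5], [0.0, 374.4, 189.8], [0.0, 0.0, 1.0]] [[-0.02, -0.984, 0.178, 393.831], [-0.999, 0.024, 0.022, -10.908], [-0.026, -0.178, -0.984, 1486.594], [0.0, 0.0, 0.0, 1.0]]
```

View pics/s1.png

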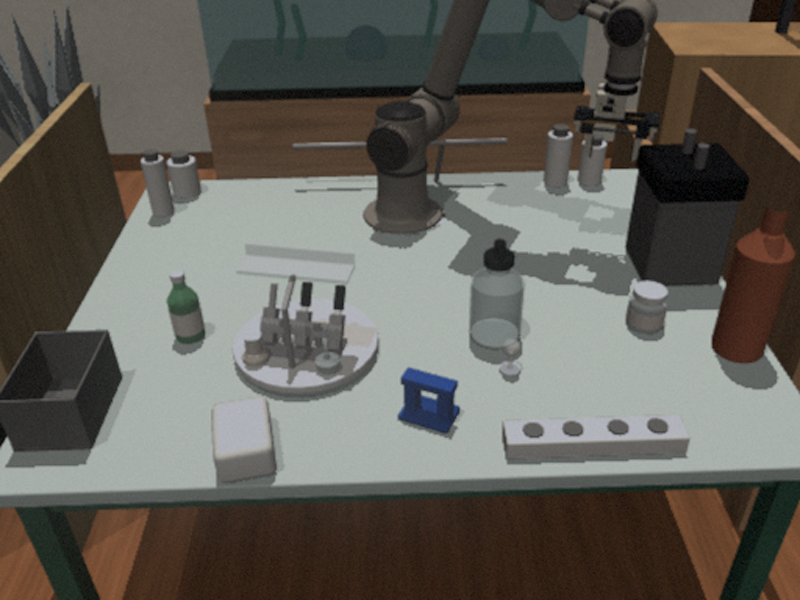

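View pics/t1.png

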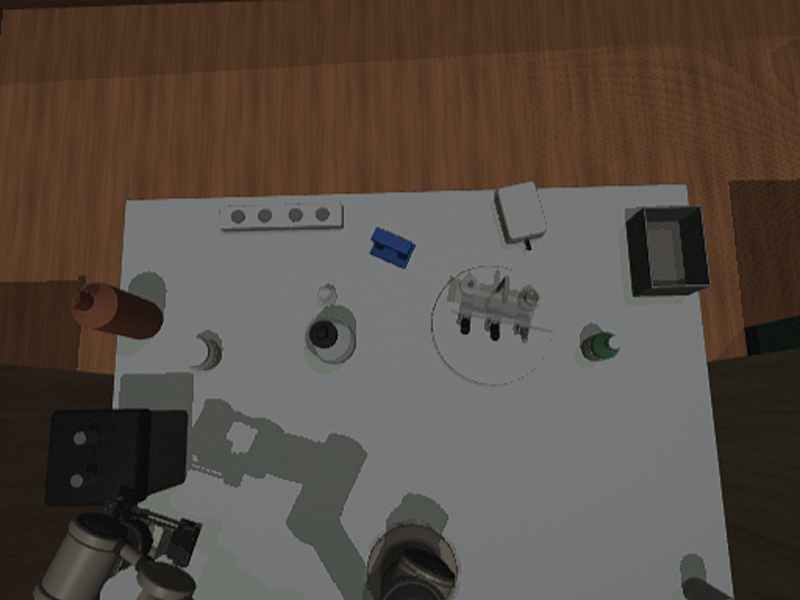

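```bash
python3 - <<'E'
import cv2,numpy as np
a=cv2.imread("pics/scene0.png");b=cv2.imread("pics/top0.png")
def cr(i,x,y,w,h,W,H,g=1.6):
    c=cv2.resize(i[y:y+h,x:x+w],(W,H),interpolation=cv2.INTER_CUBIC); return np.clip(c*g,0,255).astype(np.uint8)
# scene crop origin(145,170) x8 ; top crop origin (275,165) x8... 
p=np.zeros((600,800,3),np.uint8)
p[:,:400]=cr(a,160,172,50,75,400,600,1.3); p[:,400:]=cr(b,283,162,66,99,400,600,1.5)
cv2.imwrite("pics/rack1.png",p)
p=np.zeros((600,800,3),np.uint8)
p[:,:400]=cr(a,290,145,56,84,400,600,1.2); p[:,400:]=cr(b,185,175,50,75,400,600,1.5)
cv2.imwrite("pics/jar1.png",p)
E
```

```text
(no output)
```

View pics/rack1.png

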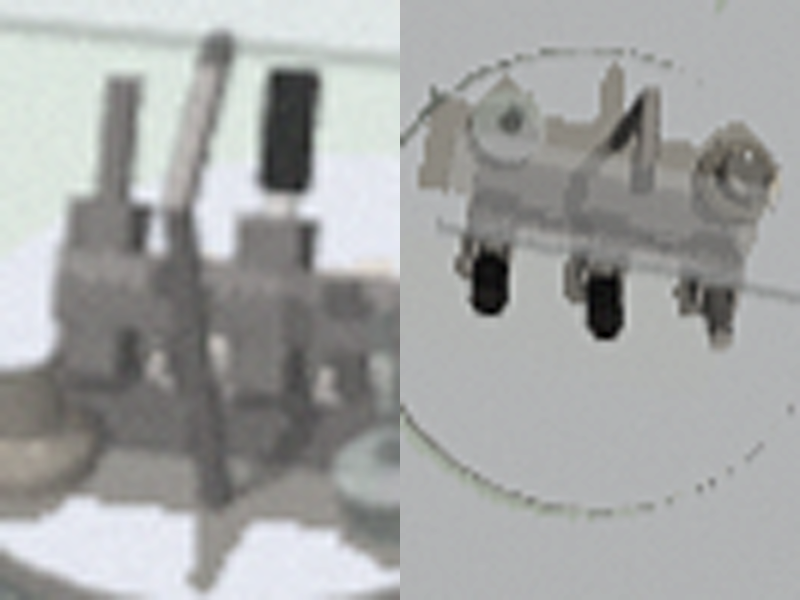

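View pics/jar1.png

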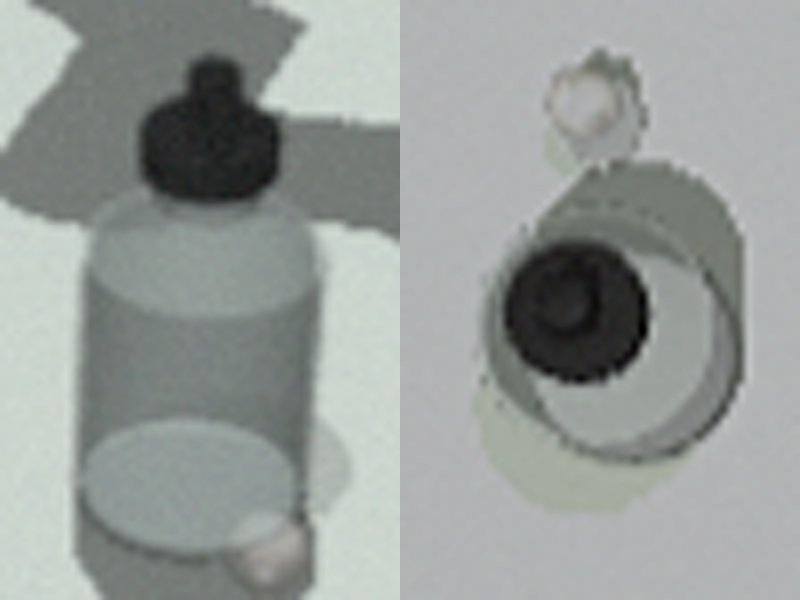

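```bash
cat > h.py <<'E'
from plant import *
import cv2,numpy as np
from scipy.optimize import least_squares
C={n:camera_info(n) for n in("scene","top")}
def proj(n,P):
    T=np.linalg.inv(C[n]["pose"]); P=np.atleast_2d(P)
    q=(P@T[:3,:3].T+T[:3,3])@np.array(C[n]["camera_matrix"]).T
    return q[:,:2]/q[:,2:]
def atz(n,uv,z):
    T=np.array(C[n]["pose"]); d=T[:3,:3]@np.linalg.inv(C[n]["camera_matrix"])@np.array([*uv,1.])
    return T[:3,3]+d*(z-T[2,3])/d[2]
def tri(us,ut):
    r=least_squares(lambda P:np.r_[proj("scene",P)[0]-us,proj("top",P)[0]-ut],[450,0,100])
    return r.x,r.fun
def blob(im,box,thr=45):
    x,y,w,h=box; m=(im[y:y+h,x:x+w].max(2)<thr).astype(np.uint8)
    n,l,s,c=cv2.connectedComponentsWithStats(m); k=1+np.argmax(s[1:,4])
    return c[k]+[x,y], s[k]+[x,y,0,0,0]
E
python3 - <<'E'
from h import *
a=cv2.imread("pics/scene0.png");b=cv2.imread("pics/top0.png")
B={}
for k,bs,bt in (("bulbL",(210,178,14,24),(292,200,12,20)),("bulbM",(188,178,14,22),(311,203,11,20)),("cap",(306,150,28,26),(195,200,30,26))):
    cs,ss=blob(a,bs,60);ct,st=blob(b,bt,50)
    P,f=tri(cs,ct);B[k]=P
    print(k,cs.round(1),ss,ct.round(1),st,P.round(1),f.round(2))
d=B["bulbM"]-B["bulbL"];print("d",d,np.linalg.norm(d),"yaw",np.degrees(np.arctan2(d[0],-d[1])))
for u in((40,220),(200,252),(390,294)):
    p=(283+u[0]/6.06,162+u[1]/6.06);print("lip top cam",[atz("top",p,z).round(1)[:2].tolist() for z in(205,239)])
for u in((20,26),(380,57)):
    p=(160+u[0]/8,172+u[1]/8);print("lip? scene",[atz("scene",p,z).round(1)[:2].tolist() for z in(205,239)])
# cap by circle heights: top knob centre z=... 
p=(185+172/8,175+297/8);print("knob top cam at z=50+181",[atz("top",p,z).round(1)[:2].tolist() for z in(226,231,236)])
p=(290+215/7.14,145+60/7.14);print("knob top scene",proj("scene",[B["cap"]]),p,[atz("scene",p,z).round(1).tolist() for z in(226,231)])
E
```

```text
bulbL [217.  190.2] [214 183   7  15  83] [297.5 207.8] [295 202   6  12  60] [ 569.7 -138.7  125.4] [-0.16 -0.01 -0.18  0.01]
bulbM [195.7 188. ] [193 181   7  15  81] [316.2 211.7] [313 206   7  12  58] [ 553.9 -206.7  125.3] [-0.06 -0.   -0.07  0.01]
cap [319.1 164.1] [310 153  19  20 279] [206.6 213.5] [198 205  18  18 258] [547.8 183.3 197.3] [-0.15  0.02 -0.17 -0.01]
d [-15.80663081 -67.93522641  -0.16766778] 69.7500729519879 yaw -13.098086560642056
lip top cam [[593.1, -106.1], [587.9, -103.6]]
lip top cam [[572.6, -196.1], [567.9, -191.2]]
lip top cam [[546.2, -301.8], [542.1, -294.0]]
lip? scene [[597.8, -295.4], [651.1, -283.8]]
lip? scene [[626.3, -158.5], [678.4, -152.7]]
knob top cam at z=50+181 [[549.1, 178.8], [548.5, 178.1], [547.9, 177.3]]
knob top scene [[318.89974559 164.16247253]] (320.1120448179272, 153.4033613445378) [[530.8, 187.7, 226.0], [539.2, 186.4, 231.0]]
```

```bash
cat >> h.py <<'E'
from scipy.spatial.transform import Rotation as Ro
def tool():
    o=get_obs(); R=Ro.from_euler("xyz",o["tcp_rot"]).as_matrix(); p=np.array(o["tool_pos"])
    print("t %.2f"%o["time"],"TCP",p.round(1),"grasp",(p-19*R[:,0]).round(1),"x",R[:,0].round(3),"z",R[:,2].round(3),"F",np.round(o["contact_force"],1),"w %.1f"%o["grip_width"],"q",np.round(o["joint_positions"],2))
    return p,R
E
python3 - <<'E'
from h import *
tool()
a=cv2.imread("pics/scene0.png");b=cv2.imread("pics/top0.png")
t=np.linspace(0,2*np.pi,73); c=lambda r,h:np.c_[r*np.cos(t),r*np.sin(t),0*t+h]
M=np.r_[c(31,0),c(31,19),c(12,19),c(12,50)]
obs=[]
for im,bx,th in((a,(306,150,28,26),60),(b,(195,200,30,26),50)):
    s=blob(im,bx,th)[1]; obs+=[s[0]-.5,s[1]-.5,s[0]+s[2]-.5,s[1]+s[3]-.5]
def ext(P): return np.r_[tuple(np.r_[q.min(0),q.max(0)] for q in(proj(n,M+P) for n in("scene","top")))]
for fz in(0,1):
    f=(lambda P:ext(P)-obs) if not fz else (lambda P:ext(np.r_[P[:2],181])-obs)
    r=least_squares(f,[548,183,181]); print("cap",r.x.round(1),r.fun.round(2))
E
```

```text
t 0.10 TCP [163.4 498.5 226.1] grasp [163.4 498.6 245.1] x [-0.001 -0.001 -1.   ] z [ 0.312  0.95  -0.001] F [-0.2  0.3  0.5] w 91.8 q [ 1.11  0.34  1.52 -0.    1.28 -0.15]
cap [548.  183.5 184.3] [-0.65 -0.52  0.61  0.57 -0.3  -0.14  0.26  0.21]
cap [546.9 183.9 181. ] [-0.6   0.22  0.62  1.28 -0.26  0.31  0.26  0.62]
```

Request:
carry_out(rows=[[0,0,50,0],[384,-315,50,0],[384,-315,50,0],[384,-315,50,0],[384,-315,50,0],[384,-315,50,0],[384,-315,50,0],[384,-315,50,0],[384,-315,50,0],[384,-315,50,0],[384,-315,50,0],[384,-315,50,0],[384,-315,50,0],[384,-315,50,0],[384,-315,50,0],[384,-315,50,0]], hand=60)

```text
time: 1.43
tool_pos: [546.8, 183.7, 275.5]
tcp_rot: [2.312, 1.568, -2.717]
contact_force: [-0.9, 1.4, 0.5]
grip_width: 59.8
```

```bash
python3 - <<'E'
from h import *
tool()
im=capture("top")[:,:,::-1]; x,y,w,h=165,170,80,60
s=capture("scene")[:,:,::-1]
p=np.zeros((600,800,3),np.uint8)
p[:,:400]=cv2.resize(np.ascontiguousarray(s[130:205,295:345]),(400,600),interpolation=cv2.INTER_CUBIC)
p[:,400:]=np.clip(cv2.resize(np.ascontiguousarray(im[175:250,185:235]),(400,600),interpolation=cv2.INTER_CUBIC)*1.5,0,255)
cv2.imwrite("pics/cap2.png",p)
E
```

```text
t 1.43 TCP [546.8 183.7 275.5] grasp [546.8 183.8 294.5] x [-0.002 -0.001 -1.   ] z [ 0.312  0.95  -0.002] F [-0.9  1.4  0.5] w 59.8 q [ 0.19  0.41  1.29 -0.    1.45 -1.06]
```

View pics/cap2.png

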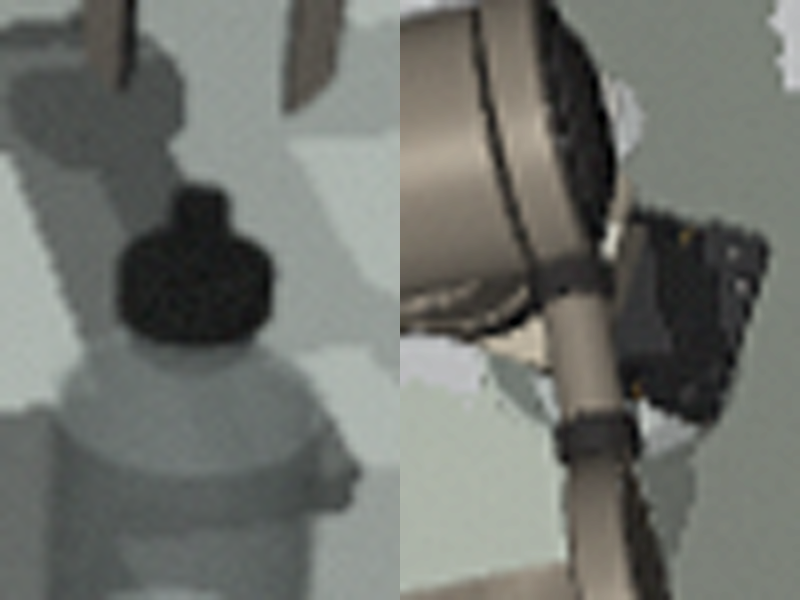

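```bash
python3 - <<'E'
from h import *
p,R=tool()
print([((proj("scene",p+s*R[:,2])[0]-[295,130])*8).round(0) for s in(-40,-30,0,30,40)])
print(((proj("scene",[547.5,183.7,231])[0]-[295,130])*8).round(0),((proj("scene",[547.5,183.7,200])[0]-[295,130])*8).round(0))
E
```

```text
t 1.53 TCP [546.3 184.6 276.1] grasp [546.4 184.6 295.1] x [-0.001 -0.001 -1.   ] z [ 0.31   0.951 -0.001] F [-1.5 -0.4 -0.3] w 59.9 q [ 0.19  0.41  1.29 -0.    1.45 -1.06]
[array([101.,  80.]), array([127.,  84.]), array([205.,  94.]), array([284., 104.]), array([310., 107.])]
[197. 198.] [193. 267.]
```

Request:
carry_out(rows=[[1,0,-40,0],[1,0,-70,0],[1,0,-70,0],[1,0,-70,0],[1,0,-70,0]])

```text
time: 1.95
tool_pos: [547.7, 185.5, 208.2]
tcp_rot: [-1.675, 1.57, -0.418]
contact_force: [0.5, 0.9, 0.5]
grip_width: 60.1
```

Request:
carry_out(rows=[[0,0,0,0],[0,0,0,0],[0,0,0,0],[0,0,0,0],[0,0,0,0],[0,0,0,0],[0,0,0,0],[0,0,0,0]], hand=10)

```text
time: 2.62
tool_pos: [547.7, 185.3, 208.3]
tcp_rot: [-1.784, 1.569, -0.528]
contact_force: [-0.5, -0.2, 2.3]
grip_width: 23.2
```

Request:
carry_out(rows=[[0,0,20,0],[0,0,50,0],[0,0,60,0],[-30,-40,60,0],[-60,-80,60,0],[-90,-130,60,0],[-118,-185,60,0],[-118,-185,60,0],[-118,-185,20,0],[-118,-185,-20,0],[-118,-185,-60,0],[-118,-185,-100,0],[-118,-185,-140,0],[-118,-185,-165,0],[-118,-185,-174,0],[-118,-185,-174,0],[-118,-185,-174,0]])

```text
time: 4.03
tool_pos: [429.5, 0.4, 33.9]
tcp_rot: [-2.743, 1.57, -1.486]
contact_force: [0.1, 0.2, -0.9]
grip_width: 23.4
```

Request:
carry_out(rows=[[0,0,-2,0],[0,0,-4,0],[0,0,-5,0],[0,0,-6,0],[0,0,-6,0]])

```text
time: 4.45
tool_pos: [429.7, 0.4, 28.2]
tcp_rot: [-1.844, 1.57, -0.587]
contact_force: [0.0, 0.4, -0.9]
grip_width: 23.0
```

Request:
carry_out(rows=[[0,0,-1,0],[0,0,-2,0],[0,0,-2,0],[0,0,-2,0]])

```text
time: 4.78
tool_pos: [430.0, 0.3, 27.2]
tcp_rot: [-1.63, 1.569, -0.373]
contact_force: [-2.8, -0.4, 12.1]
grip_width: 23.6
```

Request:
carry_out(rows=[[0,0,0,0],[0,0,0,0],[0,0,0,0],[0,0,30,0],[0,0,70,0],[0,-20,110,0],[0,-40,150,0],[0,-60,190,0],[0,-80,230,0],[0,-80,260,0],[0,-80,260,0]], hand=60)

```text
time: 5.7
tool_pos: [432.8, -82.1, 294.4]
tcp_rot: [-1.641, 1.555, -0.386]
contact_force: [-0.0, -0.8, 1.0]
grip_width: 59.9
```

Request:
carry_out(rows=[[40,-8,30,0],[80,-16,30,0],[120,-24,30,0],[160,-32,30,0],[200,-40,30,0],[240,-48,30,0],[280,-56,30,0],[320,-64,30,0],[360,-72,30,0],[400,-80,30,0],[440,-88,30,0],[480,-96,30,0]])

```text
time: 6.7
tool_pos: [796.8, -155.1, 287.8]
tcp_rot: [-1.498, 1.541, -0.243]
contact_force: [0.4, -0.5, -2.0]
grip_width: 60.2
```

```bash
python3 - <<'E'
from h import *
tool()
E
```

```text
t 6.70 TCP [ 796.8 -155.1  287.8] grasp [ 796.2 -155.   306.8] x [ 0.029 -0.007 -1.   ] z [0.311 0.951 0.002] F [ 0.4 -0.5 -2. ] w 60.2 q [-0.29  1.05  0.04  0.    2.02 -1.54]
```

Request:
carry_out(rows=[[400,-80,200,0],[400,-80,200,0],[400,-80,200,0],[400,-80,200,0],[400,-80,200,0]])

```text
time: 7.12
tool_pos: [803.3, -157.4, 299.1]
tcp_rot: [-1.478, 1.504, -0.223]
contact_force: [0.3, -0.0, -0.4]
grip_width: 60.0
```

```bash
python3 - <<'E'
from h import *
tool()
E
```

```text
t 7.12 TCP [ 803.3 -157.4  299.1] grasp [ 802.1 -157.1  318.1] x [ 0.065 -0.015 -0.998] z [0.31  0.951 0.006] F [ 0.3 -0.  -0.4] w 60.0 q [-0.29  1.04  0.04  0.    2.   -1.54]
```

Request:
carry_out(rows=[[400,-80,0,0],[400,-80,0,0]])

```text
time: 7.28
tool_pos: [826.9, -162.3, 273.2]
tcp_rot: [-1.473, 1.468, -0.218]
contact_force: [-0.9, -0.2, 0.0]
grip_width: 59.9
```

Request:
carry_out(rows=[[2000,-400,0,0],[2000,-400,0,0]])

```text
time: 7.45
tool_pos: [849.5, -167.2, 245.1]
tcp_rot: [-1.468, 1.435, -0.213]
contact_force: [-0.5, -0.1, -0.1]
grip_width: 60.0
```

Request:
carry_out(rows=[[0,0,600,0],[0,0,600,0]])

```text
time: 7.62
tool_pos: [822.7, -162.0, 304.9]
tcp_rot: [-1.459, 1.435, -0.204]
contact_force: [0.8, -0.2, 2.2]
grip_width: 59.9
```

Request:
carry_out(rows=[[41,-8,0,0],[41,-8,0,0]])

```text
time: 7.78
tool_pos: [837.0, -164.8, 289.6]
tcp_rot: [-1.455, 1.414, -0.2]
contact_force: [-0.2, 0.1, -3.4]
grip_width: 60.1
```

Request:
carry_out(rows=[[-20,-50,20,0],[-40,-98,20,0],[-40,-98,20,0]])

```text
time: 8.03
tool_pos: [795.8, -266.4, 310.1]
tcp_rot: [-1.466, 1.413, -0.213]
contact_force: [0.0, -0.0, 0.5]
grip_width: 59.9
```

Request:
carry_out(rows=[[400,-130,100,0],[400,-130,100,0]])

```text
time: 8.2
tool_pos: [814.7, -271.7, 297.2]
tcp_rot: [-1.48, 1.386, -0.231]
contact_force: [1.3, -0.1, -0.3]
grip_width: 59.8
```

Request:
carry_out(rows=[[400,-130,50,0]])

```text
time: 8.28
tool_pos: [827.8, -273.2, 289.5]
tcp_rot: [-1.489, 1.359, -0.241]
contact_force: [-0.7, -0.1, 1.2]
grip_width: 59.5
```

Request:
carry_out(rows=[[400,-130,100,0]])

```text
time: 8.37
tool_pos: [839.3, -275.4, 283.7]
tcp_rot: [-1.496, 1.333, -0.247]
contact_force: [-0.1, 0.4, -0.0]
grip_width: 60.1
```

Request:
carry_out(rows=[[400,-130,100,0]])

```text
time: 8.45
tool_pos: [850.0, -278.1, 280.3]
tcp_rot: [-1.502, 1.306, -0.252]
contact_force: [-0.4, 0.8, -0.4]
grip_width: 59.5
```

Request:
carry_out(rows=[[400,-130,0,0],[400,-130,0,0]])

```text
time: 8.62
tool_pos: [870.9, -283.8, 256.1]
tcp_rot: [-1.509, 1.273, -0.258]
contact_force: [-0.4, 0.5, 0.1]
grip_width: 59.8
```

Request:
carry_out(rows=[[400,-130,0,0],[400,-130,200,0],[0,0,0,0]])

```text
time: 8.87
tool_pos: [871.1, -283.0, 251.5]
tcp_rot: [-1.505, 1.278, -0.254]
contact_force: [-0.7, -0.7, -0.4]
grip_width: 60.3
```

Request:
carry_out(rows=[[400,-130,200,0]])

```text
time: 8.95
tool_pos: [876.4, -284.3, 261.2]
tcp_rot: [-1.51, 1.251, -0.258]
contact_force: [0.7, -0.4, 0.2]
grip_width: 59.8
```

Request:
carry_out(rows=[[400,-130,200,0]])

```text
time: 9.03
tool_pos: [884.5, -287.0, 267.3]
tcp_rot: [-1.516, 1.219, -0.263]
contact_force: [-0.2, 1.1, -0.4]
grip_width: 59.9
```

Request:
carry_out(rows=[[400,-130,200,0]])

```text
time: 9.12
tool_pos: [892.7, -289.6, 273.0]
tcp_rot: [-1.52, 1.187, -0.267]
contact_force: [0.5, -0.7, -0.3]
grip_width: 60.4
```

Request:
carry_out(rows=[[400,-130,200,0]])

```text
time: 9.2
tool_pos: [900.9, -292.2, 278.9]
tcp_rot: [-1.524, 1.155, -0.271]
contact_force: [0.6, 0.7, 0.7]
grip_width: 60.0
```

Request:
carry_out(rows=[[400,-130,200,0]])

```text
time: 9.28
tool_pos: [909.1, -294.7, 284.6]
tcp_rot: [-1.528, 1.123, -0.275]
contact_force: [0.5, -0.6, -0.0]
grip_width: 60.2
```

Request:
carry_out(rows=[[400,-130,200,0]])

```text
time: 9.37
tool_pos: [917.4, -297.2, 290.4]
tcp_rot: [-1.531, 1.091, -0.278]
contact_force: [-0.1, -0.2, -0.2]
grip_width: 60.0
```

Request:
carry_out(rows=[[400,-130,200,0]])

```text
time: 9.45
tool_pos: [925.6, -299.6, 296.1]
tcp_rot: [-1.533, 1.059, -0.28]
contact_force: [-0.1, -0.1, -0.6]
grip_width: 59.6
```

Request:
carry_out(rows=[[400,-130,200,0]])

```text
time: 9.53
tool_pos: [933.8, -302.1, 301.7]
tcp_rot: [-1.535, 1.027, -0.282]
contact_force: [-1.0, -0.6, -0.4]
grip_width: 59.8
```

Request:
carry_out(rows=[[400,-130,200,0]])

```text
time: 9.62
tool_pos: [941.9, -304.6, 307.3]
tcp_rot: [-1.537, 0.995, -0.284]
contact_force: [0.4, 0.7, -0.3]
grip_width: 59.8
```

Request:
carry_out(rows=[[400,-130,200,0]])

```text
time: 9.7
tool_pos: [949.9, -307.0, 313.0]
tcp_rot: [-1.539, 0.964, -0.286]
contact_force: [-0.1, -0.6, -0.2]
grip_width: 60.0
```

Request:
carry_out(rows=[[400,-130,200,0]])

```text
time: 9.78
tool_pos: [957.8, -309.5, 318.6]
tcp_rot: [-1.541, 0.932, -0.288]
contact_force: [-0.0, -0.2, -0.3]
grip_width: 60.1
```

```bash
python3 - <<'E'
from h import *
tool()
E
```

```text
t 9.78 TCP [ 957.8 -309.5  318.6] grasp [ 946.9 -306.3  333.8] x [ 0.572 -0.169 -0.803] z [0.307 0.952 0.018] F [-0.  -0.2 -0.3] w 60.1 q [-0.41  1.1   0.04  0.08  1.38 -1.66]
```

Request:
carry_out(rows=[[-40,16,10,0],[-458,181,20,4],[-458,181,20,4],[-458,181,20,4],[-458,181,20,4],[-458,181,20,4],[-458,181,20,4],[-458,181,20,4],[-458,181,20,4],[-458,181,20,4],[-458,181,20,4],[-458,181,20,4],[-458,181,20,4],[-458,181,20,4],[-458,181,20,4],[-458,181,20,4]], hand=46)

```text
time: 11.12
tool_pos: [500.0, -128.7, 341.2]
tcp_rot: [-1.543, 0.926, -0.221]
contact_force: [-0.7, -0.2, -0.7]
grip_width: 46.2
```

```bash
python3 - <<'E'
from h import *
p,R=tool()
u=np.array([-.559,.130,.819]); c=np.array([569.7,-138.7,125.4])
for s in (90,11): print("d to TCP",(c+s*u+19*R[:,0]-p).round(1))
E
```

```text
t 11.12 TCP [ 500.  -128.7  341.2] grasp [ 488.9 -126.2  356.4] x [ 0.587 -0.132 -0.799] z [0.24  0.971 0.016] F [-0.7 -0.2 -0.7] w 46.2 q [-0.51 -0.08  1.89  0.26  0.73 -1.97]
d to TCP [  30.5   -0.8 -157.3]
d to TCP [  74.7  -11.1 -222. ]
```

Request:
carry_out(rows=[[10,0,-40,0],[20,-1,-80,0],[30,-1,-120,0],[31,-1,-157,0],[47,-5,-182,0],[47,-5,-182,0],[47,-5,-182,0]])

```text
time: 11.7
tool_pos: [548.5, -140.1, 170.5]
tcp_rot: [-1.525, 0.941, -0.199]
contact_force: [-0.5, 0.3, 1.3]
grip_width: 46.0
```

```bash
cat >> h.py <<'E'
def look(name,sb,tb,g=1.5):
    p=np.zeros((600,800,3),np.uint8)
    for i,(n,bx) in enumerate((("scene",sb),("top",tb))):
        im=capture(n)[:,:,::-1]; x,y=bx
        p[:,400*i:400*i+400]=np.clip(cv2.resize(np.ascontiguousarray(im[y:y+75,x:x+50]),(400,600),interpolation=cv2.INTER_CUBIC)*g,0,255)
    cv2.imwrite(name,p)
def pix(n,P,o): return ((proj(n,P)-o+.5)*8-.5).round(0).tolist()
E
python3 - <<'E'
from h import *
p,R=tool(); so=(190,150);to=(280,170)
look("pics/pre1.png",so,to)
u=np.array([-.559,.130,.819]); c=np.array([569.7,-138.7,125.4])
print("tcp",pix("scene",p,so),pix("top",p,to),"tip",pix("scene",c+25*u,so),pix("top",c+25*u,to),"tips",[pix("scene",p+s*R[:,2],so) for s in(-23,23)],[pix("top",p+s*R[:,2],to) for s in(-23,23)])
for s in (11,): print("d to TCP",(c+s*u+19*R[:,0]-p).round(1))
E
```

```text
t 11.70 TCP [ 548.5 -140.1  170.5] grasp [ 537.6 -137.9  185.8] x [ 0.577 -0.117 -0.808] z [0.234 0.972 0.027] F [-0.5  0.3  1.3] w 46.0 q [-0.48  0.24  2.06  0.62  0.28 -2.36]
tcp [[209.0, 200.0]] [[156.0, 340.0]] tip [[225.0, 262.0]] [[140.0, 331.0]] tips [[[153.0, 195.0]], [[266.0, 204.0]]] [[[207.0, 351.0]], [[105.0, 329.0]]]
d to TCP [ 26.    0.6 -51.4]
```

View pics/pre1.png

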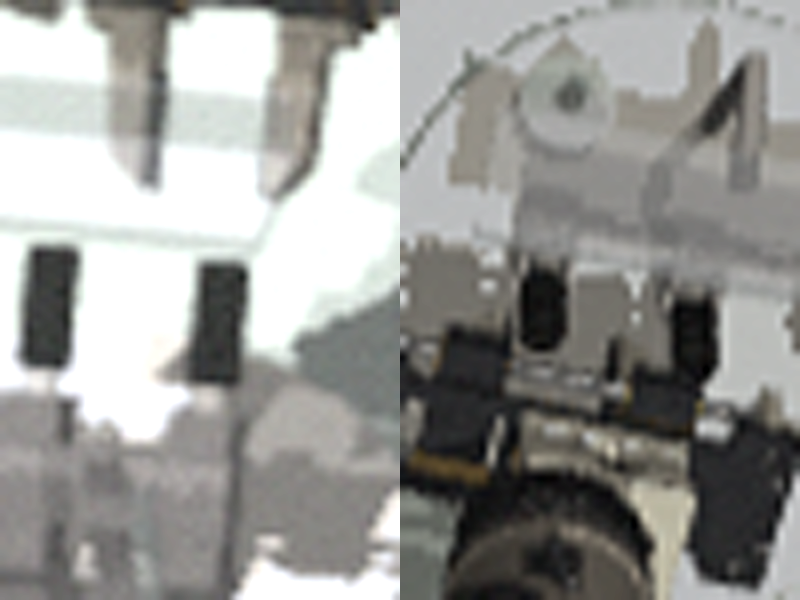

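```bash
cat > kin.py <<'E'
import numpy as np
from scipy.optimize import least_squares
from scipy.spatial.transform import Rotation as Ro
D=[([1.108,.342,1.524,0,1.275],[163.5,498.9,226.7]),([.19,.41,1.29,0,1.45],[546.8,183.7,275.5]),([-.29,1.05,.04,0,2.02],[796.8,-155.1,287.8]),
([-.41,1.1,.04,.08,1.38],[957.8,-309.5,318.6]),([-.51,-.08,1.89,.26,.73],[500,-128.7,341.2]),([-.48,.24,2.06,.62,.28],[548.5,-140.1,170.5])]
X=[None,None,[.029,-.007,-1],[.572,-.169,-.803],[.587,-.132,-.799],[.577,-.117,-.808]]
def fk(q,k,s=1):
    h,a2,a3,L,b,e=k
    A=Ro.from_euler("Z",q[0]); B=A*Ro.from_euler("Y",q[1]); Cc=B*Ro.from_euler("Y",q[2]); W=Cc*Ro.from_euler("Z",s*q[3])*Ro.from_euler("Y",q[4])
    p=A.apply([0,b,h])+B.apply([0,0,a2])+Cc.apply([e,0,a3])+W.apply([0,0,L])
    return p,W.apply([0,0,1])
def fit():
    best=None
    for s in(1,-1):
        r=least_squares(lambda k:np.concatenate([fk(q,k,s)[0]-p for q,p in D]),[200,400,400,200,77,0])
        if best is None or r.cost<best[0]: best=(r.cost,r.x,s,r.fun)
    return best
if __name__=="__main__":
    c,k,s,f=fit(); print(c,k.round(1),s); print(f.reshape(-1,3).round(1))
    for (q,p),x in zip(D,X):
        if x: print(fk(q,k,s)[1].round(3),x)
    lo=[-2.5,-.77,.04,-1,-.5];hi=[2.5,2.02,2.7,4.14,2.66]
    for name,c in(("L",[569.7,-138.7,125.4]),("M",[553.9,-206.7,125.3])):
      u=np.array([-.559,.130,.819])
      for T in(15,20,25,30,35):
        t=np.radians(T); x=np.array([np.sin(t)*.974,-np.sin(t)*.227,-np.cos(t)])
        P=np.array(c)+11*u+19*x
        r=least_squares(lambda q:np.r_[(fk(q,k,s)[0]-P)/100,(fk(q,k,s)[1]-x)*3],[-.48,.3,2,.4,.5],bounds=(lo,hi)); print(name,T,r.x.round(2),"res",round(r.cost,5))
E
python3 kin.py
```

```text
47.87845846004936 [228.  505.7 380.2 319.3  76.7  48.5] 1
[[-0.3  0.2  1.4]
 [-1.9 -0.8 -0.1]
 [-0.3 -2.5  5.5]
 [ 1.7  3.5 -5.2]
 [ 0.5 -0.6 -2.6]
 [ 0.6 -1.4  1.2]]
[ 0.03  -0.009 -1.   ] [0.029, -0.007, -1]
[ 0.564 -0.16  -0.81 ] [0.572, -0.169, -0.803]
[ 0.582 -0.129 -0.803] [0.587, -0.132, -0.799]
[ 0.577 -0.119 -0.808] [0.577, -0.117, -0.808]
L 15 [-0.39  0.44  1.75  0.07  0.69] res 0.0
L 20 [-0.4   0.41  1.83  0.11  0.56] res 0.0
L 25 [-0.41  0.39  1.9   0.19  0.42] res 0.0
L 30 [-0.42  0.38  1.97  0.35  0.29] res 0.0
L 35 [-0.43  0.38  2.04  0.78  0.17] res 0.0
M 15 [-0.53  0.45  1.74  0.12  0.71] res 0.0
M 20 [-0.55  0.42  1.81  0.19  0.58] res 0.0
M 25 [-0.56  0.4   1.89  0.32  0.46] res 0.0
M 30 [-0.58  0.39  1.96  0.54  0.34] res 0.0
M 35 [-0.6   0.39  2.03  0.96  0.26] res 0.0
```

Request:
carry_out(rows=[[-22,5,33,0],[-45,10,65,0],[-75,40,65,0],[-98,70,55,0],[-110,105,40,0],[-118,140,30,0],[-118,140,30,0],[-118,140,30,0]])

```text
time: 12.47
tool_pos: [429.2, 2.4, 204.0]
tcp_rot: [-1.526, 0.934, -0.197]
contact_force: [0.2, -0.1, -0.3]
grip_width: 46.0
```

Request:
carry_out(rows=[[-400,80,0,0]])

```text
time: 12.55
tool_pos: [394.4, 8.7, 205.6]
tcp_rot: [-1.526, 0.927, -0.195]
contact_force: [0.0, -0.6, 2.9]
grip_width: 46.3
```

Request:
carry_out(rows=[[-400,80,0,0]])

```text
time: 12.63
tool_pos: [349.0, 17.2, 204.3]
tcp_rot: [-1.526, 0.924, -0.194]
contact_force: [-0.6, 0.8, 1.5]
grip_width: 45.8
```

Request:
carry_out(rows=[[-400,80,0,0]])

```text
time: 12.72
tool_pos: [306.6, 25.3, 203.9]
tcp_rot: [-1.526, 0.92, -0.194]
contact_force: [-1.3, -0.1, 0.7]
grip_width: 46.1
```

```bash
python3 - <<'E'
from h import *
tool()
E
```

```text
t 12.72 TCP [306.6  25.3 203.9] grasp [295.3  27.6 219. ] x [ 0.594 -0.117 -0.796] z [0.228 0.973 0.027] F [-1.3 -0.1  0.7] w 46.1 q [-0.12 -0.39  2.5  -0.12  0.39 -1.36]
```

```bash
python3 - <<'E'
from kin import *
c,k,s,f=fit()
lo=[-2.5,-.77,.04,-3,-.5];hi=[2.5,2.02,2.7,4.14,2.66]
for T in(36,26,10,0):
  for P in([310,25,200],[310,25,140],[370,10,140],[430,0,140],[430,0,90],[370,-90,90],[500,-20,90]):
    t=np.radians(T);a=-.2 ; x=np.array([np.sin(t)*np.cos(a),np.sin(t)*np.sin(a),-np.cos(t)])
    r=least_squares(lambda q:np.r_[(fk(q,k,s)[0]-P)/100,(fk(q,k,s)[1]-x)*3],[-.3,.0,2.3,0,.4],bounds=(lo,hi)); print(T,P,r.x.round(2),"res",round(r.cost,5))
E
```

```text
36 [310, 25, 200] [-0.12 -0.36  2.49 -0.13  0.39] res 0.0
36 [310, 25, 140] [-0.12 -0.16  2.63 -0.91  0.06] res 0.0
36 [370, 10, 140] [-0.16 -0.02  2.53 -1.35  0.02] res 0.0
36 [430, 0, 140] [-0.16  0.09  2.4  -0.93  0.03] res 0.0
36 [430, 0, 90] [-0.16  0.26  2.47  0.1  -0.22] res 0.0
36 [370, -90, 90] [-0.68  0.2   2.61 -0.87 -0.37] res 0.0
36 [500, -20, 90] [-0.19  0.34  2.3   0.04 -0.13] res 0.0
26 [310, 25, 200] [-0.14 -0.29  2.37 -0.04  0.62] res 0.0
26 [310, 25, 140] [-0.14 -0.15  2.49 -0.08  0.34] res 0.0
26 [370, 10, 140] [-0.17 -0.01  2.38 -0.04  0.32] res 0.0
26 [430, 0, 140] [-0.17  0.1   2.26 -0.04  0.33] res 0.0
26 [430, 0, 90] [-0.17  0.23  2.33 -0.1   0.13] res 0.0
26 [370, -90, 90] [-0.59  0.15  2.45  0.97  0.2 ] res 0.0
26 [500, -20, 90] [-0.19  0.32  2.16 -0.02  0.2 ] res 0.0
10 [310, 25, 200] [-0.16 -0.14  2.18 -0.01  0.93] res 0.0
10 [310, 25, 140] [-0.16 -0.03  2.29 -0.01  0.71] res 0.0
10 [370, 10, 140] [-0.18  0.08  2.17 -0.01  0.71] res 0.0
10 [430, 0, 140] [-0.18  0.19  2.03 -0.01  0.74] res 0.0
10 [430, 0, 90] [-0.18  0.28  2.1  -0.01  0.59] res 0.0
10 [370, -90, 90] [-0.48  0.21  2.22  0.09  0.55] res 0.0
10 [500, -20, 90] [-0.19  0.39  1.92 -0.    0.66] res 0.0
0 [310, 25, 200] [-0.17 -0.03  2.07  0.    1.11] res 0.0
0 [310, 25, 140] [-0.17  0.06  2.17 -0.    0.9 ] res 0.0
0 [370, 10, 140] [-0.18  0.17  2.04  0.    0.93] res 0.0
0 [430, 0, 140] [-0.18  0.27  1.9   0.    0.97] res 0.0
0 [430, 0, 90] [-0.18  0.36  1.96  0.    0.83] res 0.0
0 [370, -90, 90] [-0.44  0.28  2.08 -0.    0.78] res 0.0
0 [500, -20, 90] [-0.19  0.46  1.77 -0.    0.91] res 0.0
```

Request:
carry_out(rows=[[40,-7,0,0],[80,-14,-10,0],[120,-21,-30,0],[155,-30,-55,0],[155,-30,-55,0]])

```text
time: 13.13
tool_pos: [462.6, 0.1, 196.2]
tcp_rot: [-1.537, 0.953, -0.208]
contact_force: [0.7, 0.3, 0.0]
grip_width: 46.0
```

Request:
carry_out(rows=[[0,0,-400,0]])

```text
time: 13.22
tool_pos: [464.9, 4.8, 182.7]
tcp_rot: [-1.552, 0.978, -0.229]
contact_force: [0.6, -0.5, -0.1]
grip_width: 46.1
```

Request:
carry_out(rows=[[0,0,-400,0]])

```text
time: 13.3
tool_pos: [466.0, 12.7, 166.1]
tcp_rot: [-1.577, 1.002, -0.261]
contact_force: [-0.4, -1.2, 0.5]
grip_width: 46.3
```

```bash
python3 - <<'E'
from h import *
tool()
E
```

```text
t 13.30 TCP [466.   12.7 166.1] grasp [456.2  15.3 182.1] x [ 0.52  -0.139 -0.843] z [ 0.253  0.967 -0.003] F [-0.4 -1.2  0.5] w 46.3 q [-0.07  0.1   2.22 -0.38  0.28 -1.04]
```

Request:
carry_out(rows=[[60,-120,-400,0]])

```text
time: 13.38
tool_pos: [474.5, 10.1, 149.9]
tcp_rot: [-1.607, 1.027, -0.297]
contact_force: [-0.1, 0.4, -0.1]
grip_width: 46.0
```

Request:
carry_out(rows=[[60,-120,-400,0]])

```text
time: 13.47
tool_pos: [486.3, 6.2, 132.9]
tcp_rot: [-1.642, 1.047, -0.337]
contact_force: [0.4, 0.1, -0.6]
grip_width: 46.1
```

Request:
carry_out(rows=[[60,-120,-400,0]])

```text
time: 13.55
tool_pos: [498.7, 2.8, 113.6]
tcp_rot: [-1.683, 1.065, -0.385]
contact_force: [0.5, -0.5, 0.3]
grip_width: 45.9
```

Request:
carry_out(rows=[[60,-120,-400,0]])

```text
time: 13.63
tool_pos: [511.6, 0.0, 91.9]
tcp_rot: [-1.729, 1.078, -0.439]
contact_force: [-0.4, 0.2, 0.0]
grip_width: 45.8
```

```bash
python3 - <<'E'
from h import *
tool()
E
```

```text
t 13.63 TCP [511.6   0.   91.9] grasp [503.4   3.9 108.6] x [ 0.429 -0.201 -0.881] z [ 0.294  0.953 -0.075] F [-0.4  0.2  0. ] w 45.8 q [-0.03  0.35  2.12 -0.74  0.28 -0.65]
```

Request:
carry_out(rows=[[-15,-30,40,0],[-35,-70,70,0],[-45,-110,75,0],[-45,-150,75,0],[-45,-150,75,0],[-45,-150,75,0]])

```text
time: 14.13
tool_pos: [469.0, -142.6, 167.0]
tcp_rot: [-1.731, 1.073, -0.44]
contact_force: [0.6, -0.1, -0.2]
grip_width: 45.7
```

Request:
carry_out(rows=[[0,-60,-400,0]])

```text
time: 14.22
tool_pos: [474.9, -154.2, 141.1]
tcp_rot: [-1.734, 1.062, -0.445]
contact_force: [9.4, -5.1, 4.1]
grip_width: 45.8
```

Request:
carry_out(rows=[[0,-60,-400,0]])

```text
time: 14.3
tool_pos: [473.7, -158.3, 118.9]
tcp_rot: [-1.728, 1.107, -0.441]
contact_force: [-0.7, 1.5, -1.8]
grip_width: 46.0
```

```bash
python3 - <<'E'
from h import *
tool()
E
```

```text
t 14.30 TCP [ 473.7 -158.3  118.9] grasp [ 466.  -154.7  135.9] x [ 0.404 -0.191 -0.894] z [ 0.295  0.953 -0.07 ] F [-0.7  1.5 -1.8] w 46.0 q [-0.49  0.25  2.14  0.08  0.29 -1.85]
```

Request:
carry_out(rows=[[5,10,40,5],[20,25,70,10],[45,29,72,10],[71,25,39,10],[71,25,39,10],[71,25,39,10]])

```text
time: 14.8
tool_pos: [544.8, -133.1, 157.0]
tcp_rot: [-1.729, 1.109, -0.267]
contact_force: [0.5, -0.0, 0.4]
grip_width: 45.9
```

```bash
python3 - <<'E'
from h import *
p,R=tool(); u=np.array([-.559,.130,.819]); c=np.array([569.7,-138.7,125.4])
print("u.z",(u@R[:,2]).round(3),"s",(u@(p-19*R[:,0]-c)).round(1))
for s in (60,35,11): print("d to TCP",(c+s*u+19*R[:,0]-p).round(1))
E
```

```text
t 14.80 TCP [ 544.8 -133.1  157. ] grasp [ 536.7 -130.9  174. ] x [ 0.43  -0.117 -0.895] z [ 0.125  0.99  -0.07 ] F [ 0.5 -0.   0.4] w 45.9 q [-0.41  0.28  1.95  0.15  0.46 -1.99]
u.z 0.002 s 59.3
d to TCP [-0.5 -0.   0.5]
d to TCP [ 13.5  -3.3 -20. ]
d to TCP [ 26.9  -6.4 -39.6]
```

Request:
carry_out(rows=[[7,-2,-10,0],[14,-3,-20,0],[20,-5,-30,0],[27,-6,-40,0],[27,-6,-40,0],[27,-6,-40,0]])

```text
time: 15.3
tool_pos: [571.6, -139.2, 119.1]
tcp_rot: [-1.73, 1.106, -0.268]
contact_force: [-1.3, 0.5, -1.4]
grip_width: 46.2
```

Request:
carry_out(rows=[[0,0,0,0],[0,0,0,0],[0,0,0,0],[0,0,0,0],[0,0,0,0],[0,0,0,0],[0,0,0,0]], hand=10)

```text
time: 15.88
tool_pos: [571.7, -139.2, 119.4]
tcp_rot: [-1.73, 1.105, -0.268]
contact_force: [-4.8, 1.4, 3.5]
grip_width: 21.1
```

```bash
python3 - <<'E'
from h import *
p,R=tool(); so=(190,150);to=(280,170)
look("pics/grasp1.png",so,to)
E
```

```text
t 15.88 TCP [ 571.7 -139.2  119.4] grasp [ 563.5 -137.   136.4] x [ 0.433 -0.119 -0.894] z [ 0.125  0.99  -0.071] F [-4.8  1.4  3.5] w 21.1 q [-0.4   0.38  1.92  0.16  0.38 -2.  ]
```

View pics/grasp1.png

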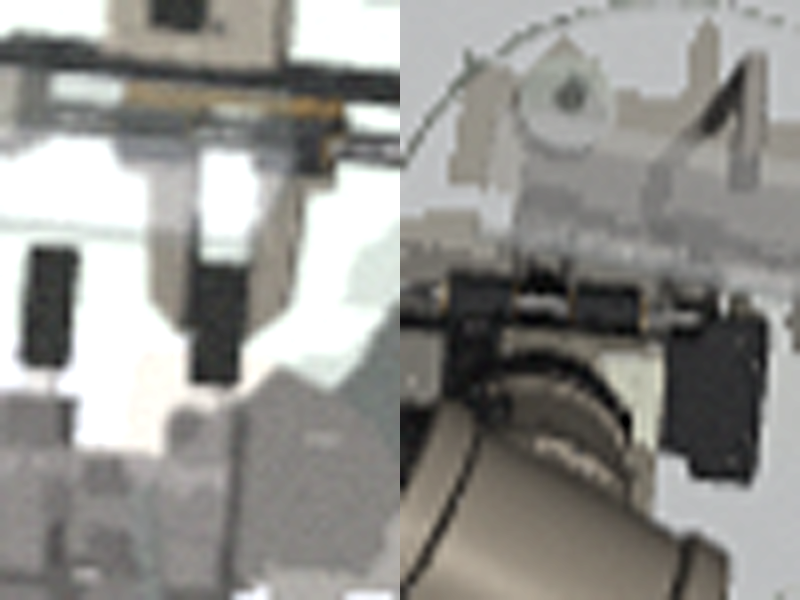

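Request:
carry_out(rows=[[-11,3,16,0],[-22,5,33,0],[-34,8,49,0],[-45,10,66,0],[-53,12,78,0],[-53,12,78,0]])

```text
time: 16.48
tool_pos: [519.3, -127.6, 200.2]
tcp_rot: [-1.732, 1.101, -0.27]
contact_force: [1.0, -0.1, -0.7]
grip_width: 21.5
```

Request:
carry_out(rows=[[0,0,30,0],[-10,10,70,0],[-20,30,110,0],[-20,50,150,0],[-20,80,160,0],[-20,110,160,0],[-20,110,160,0]])

```text
time: 17.07
tool_pos: [500.2, -13.4, 361.4]
tcp_rot: [-1.728, 1.097, -0.261]
contact_force: [-0.0, -0.8, -1.0]
grip_width: 21.1
```

```bash
python3 - <<'E'
from h import *
tool()
E
```

```text
t 17.07 TCP [500.2 -13.4 361.4] grasp [491.9 -11.2 378.3] x [ 0.44  -0.118 -0.89 ] z [ 0.12   0.99  -0.071] F [-0.  -0.8 -1. ] w 21.1 q [-0.15 -0.04  1.71 -0.06  1.   -1.59]
```

Request:
carry_out(rows=[[10,0,10,-7],[20,0,20,-14],[30,0,30,-21],[40,0,30,-28],[50,0,30,-35],[60,0,30,-42],[70,0,30,-49],[80,0,30,-56],[90,0,30,-63],[100,0,30,-70],[100,0,30,-77],[100,0,30,-84],[100,0,30,-90],[100,0,30,-90]])

```text
time: 18.23
tool_pos: [602.1, -14.1, 387.9]
tcp_rot: [-1.736, 1.096, -1.842]
contact_force: [0.4, 0.5, -1.0]
grip_width: 21.2
```

Request:
carry_out(rows=[[10,0,0,-7],[20,0,0,-14],[30,0,0,-21],[40,0,0,-28],[50,0,0,-35],[60,0,0,-42],[70,0,0,-49],[80,0,0,-56],[90,0,0,-63],[100,0,0,-70],[100,0,0,-77],[100,0,0,-84],[100,0,0,-90],[100,0,0,-90]])

```text
time: 19.4
tool_pos: [648.5, -12.7, 356.8]
tcp_rot: [-1.753, 1.116, 2.845]
contact_force: [-0.2, -0.5, 0.0]
grip_width: 21.3
```

```bash
python3 - <<'E'
from h import *
tool()
E
```

```text
t 19.40 TCP [648.5 -12.7 356.8] grasp [656.5 -15.1 373.9] x [-0.42   0.128 -0.899] z [-0.132 -0.988 -0.08 ] F [-0.2 -0.5  0. ] w 21.3 q [-0.17  1.01  0.04  0.1   2.54  1.59]
```

Request:
carry_out(rows=[[400,-90,150,0]])

```text
time: 19.48
tool_pos: [654.3, -17.5, 353.7]
tcp_rot: [-1.771, 1.135, 2.827]
contact_force: [0.2, 0.3, 0.5]
grip_width: 21.3
```

Request:
carry_out(rows=[[400,-90,150,0]])

```text
time: 19.57
tool_pos: [660.6, -23.8, 350.1]
tcp_rot: [-1.79, 1.156, 2.81]
contact_force: [0.1, 0.1, -1.7]
grip_width: 21.3
```

Request:
carry_out(rows=[[400,-90,50,0]])

```text
time: 19.65
tool_pos: [670.7, -30.1, 341.0]
tcp_rot: [-1.81, 1.179, 2.792]
contact_force: [-0.1, -0.1, 0.3]
grip_width: 21.4
```

Request:
carry_out(rows=[[400,-90,50,0]])

```text
time: 19.73
tool_pos: [681.6, -36.3, 329.2]
tcp_rot: [-1.831, 1.201, 2.773]
contact_force: [-0.4, 0.0, -1.0]
grip_width: 21.2
```

Request:
carry_out(rows=[[400,-90,150,0]])

```text
time: 19.82
tool_pos: [688.4, -41.6, 324.6]
tcp_rot: [-1.852, 1.22, 2.753]
contact_force: [0.7, 0.3, -1.2]
grip_width: 21.1
```

Request:
carry_out(rows=[[400,-90,150,0]])

```text
time: 19.9
tool_pos: [694.2, -46.5, 323.8]
tcp_rot: [-1.877, 1.242, 2.729]
contact_force: [-0.2, 0.5, 0.7]
grip_width: 21.3
```

Request:
carry_out(rows=[[400,-90,150,0]])

```text
time: 19.98
tool_pos: [700.6, -51.3, 322.5]
tcp_rot: [-1.905, 1.265, 2.7]
contact_force: [-1.1, 0.6, -0.4]
grip_width: 21.1
```

Request:
carry_out(rows=[[400,-90,150,0]])

```text
time: 20.07
tool_pos: [707.5, -56.0, 320.9]
tcp_rot: [-1.938, 1.288, 2.667]
contact_force: [0.4, -0.2, -0.6]
grip_width: 20.9
```

```bash
python3 - <<'E'
from h import *
tool()
E
```

```text
t 20.07 TCP [707.5 -56.  320.9] grasp [712.3 -58.5 339.1] x [-0.248  0.128 -0.96 ] z [-0.12  -0.988 -0.1  ] F [ 0.4 -0.2 -0.6] w 20.9 q [-0.22  1.03  0.04  0.1   2.35  1.52]
```

Request:
carry_out(rows=[[400,-250,150,0]])

```text
time: 20.15
tool_pos: [713.0, -71.0, 319.0]
tcp_rot: [-1.976, 1.31, 2.632]
contact_force: [0.5, 0.5, -0.1]
grip_width: 21.2
```

Request:
carry_out(rows=[[400,-250,150,0]])

```text
time: 20.23
tool_pos: [718.1, -89.5, 316.6]
tcp_rot: [-2.014, 1.332, 2.594]
contact_force: [-0.1, -0.1, -0.5]
grip_width: 21.4
```

Request:
carry_out(rows=[[400,-250,150,0]])

```text
time: 20.32
tool_pos: [723.3, -106.3, 314.2]
tcp_rot: [-2.059, 1.355, 2.549]
contact_force: [0.1, -0.8, 1.0]
grip_width: 21.0
```

Request:
carry_out(rows=[[400,-250,150,0]])

```text
time: 20.4
tool_pos: [728.6, -122.1, 311.9]
tcp_rot: [-2.112, 1.377, 2.494]
contact_force: [0.5, -0.3, 0.9]
grip_width: 21.7
```

Request:
carry_out(rows=[[400,-250,150,0]])

```text
time: 20.48
tool_pos: [734.0, -137.1, 309.6]
tcp_rot: [-2.177, 1.399, 2.427]
contact_force: [0.7, 0.3, 0.5]
grip_width: 21.8
```

Request:
carry_out(rows=[[400,-250,150,0]])

```text
time: 20.57
tool_pos: [739.4, -151.6, 307.3]
tcp_rot: [-2.26, 1.42, 2.342]
contact_force: [-0.5, 0.6, -1.1]
grip_width: 21.2
```

```bash
python3 - <<'E'
from h import *
Rg=Ro.from_euler("xyz",[-1.73,1.105,-.268]).as_matrix(); ut=Rg.T@np.array([-.559,.130,.819]); print("ut",ut.round(3))
p,R=tool(); v=R@ut; print("pip",v.round(3),"lean",np.degrees(np.arccos(v[2])).round(1))
E
```

```text
ut [-0.989  0.146  0.001]
t 20.57 TCP [ 739.4 -151.6  307.3] grasp [ 741.4 -153.7  326.1] x [-0.104  0.107 -0.989] z [-0.115 -0.989 -0.095] F [-0.5  0.6 -1.1] w 21.2 q [-0.33  1.04  0.04  0.08  2.2   1.39]
pip [ 0.248 -0.122  0.961] lean 16.0
```

Request:
carry_out(rows=[[400,-250,150,0]])

```text
time: 20.65
tool_pos: [745.0, -165.6, 305.2]
tcp_rot: [-2.369, 1.441, 2.231]
contact_force: [-0.1, -0.2, 0.2]
grip_width: 21.5
```

Request:
carry_out(rows=[[400,-250,150,0]])

```text
time: 20.73
tool_pos: [750.6, -179.2, 303.1]
tcp_rot: [-2.516, 1.46, 2.082]
contact_force: [0.8, -0.4, -0.5]
grip_width: 21.5
```

Request:
carry_out(rows=[[400,-250,150,0]])

```text
time: 20.82
tool_pos: [756.4, -192.4, 301.1]
tcp_rot: [-2.719, 1.476, 1.877]
contact_force: [0.1, -0.5, -0.1]
grip_width: 21.3
```

Request:
carry_out(rows=[[400,-250,150,0]])

```text
time: 20.9
tool_pos: [762.2, -205.3, 299.1]
tcp_rot: [-2.991, 1.488, 1.604]
contact_force: [-0.6, 0.8, -0.7]
grip_width: 21.4
```

Request:
carry_out(rows=[[400,-200,150,0]])

```text
time: 20.98
tool_pos: [769.1, -215.0, 297.5]
tcp_rot: [2.959, 1.492, 1.267]
contact_force: [1.4, -0.5, -0.3]
grip_width: 21.3
```

Request:
carry_out(rows=[[400,-200,150,0]])

```text
time: 21.07
tool_pos: [776.5, -223.4, 296.2]
tcp_rot: [2.624, 1.487, 0.931]
contact_force: [-0.7, 0.3, -0.7]
grip_width: 21.5
```

Request:
carry_out(rows=[[400,-200,150,0]])

```text
time: 21.15
tool_pos: [783.9, -231.8, 295.1]
tcp_rot: [2.351, 1.473, 0.656]
contact_force: [0.6, -1.0, -0.3]
grip_width: 21.4
```

Request:
carry_out(rows=[[400,-200,150,0]])

```text
time: 21.23
tool_pos: [791.4, -240.2, 293.9]
tcp_rot: [2.152, 1.455, 0.455]
contact_force: [0.8, -0.3, -0.7]
grip_width: 21.3
```

```bash
cat >> h.py <<'E'
ut=Ro.from_euler("xyz",[-1.73,1.105,-.268]).as_matrix().T@np.array([-.559,.130,.819])
def pip(ut=ut,s=11):
    p,R=tool(); v=R@ut; g=p-19*R[:,0]; f=g-(100+s)*v
    print("pip",v.round(3),"lean",np.degrees(np.arccos(v[2])).round(1),"foot",f.round(1),"tip",(f+125*v).round(1)); return p,R,v,f
E
python3 - <<'E'
from h import *
pip()
E
```

```text
t 21.23 TCP [ 791.4 -240.2  293.9] grasp [ 789.5 -241.1  312.8] x [ 0.104  0.051 -0.993] z [-0.123 -0.99  -0.063] F [ 0.8 -0.3 -0.7] w 21.3 q [-0.42  1.05  0.04  0.1   1.98  1.32]
pip [ 0.042 -0.07   0.997] lean 4.6 foot [ 784.8 -233.4  202.1] tip [ 790.  -242.1  326.7]
```

Request:
carry_out(rows=[[-30,10,20,0],[-60,30,50,0],[-80,65,65,0],[-100,100,65,0],[-120,135,65,0],[-140,170,65,0],[-160,205,65,0],[-180,240,65,0],[-200,275,65,0],[-215,310,65,0],[-230,345,65,0],[-238,380,60,0],[-238,417,45,0],[-238,417,35,0],[-238,417,35,0],[-238,417,35,0]])

```text
time: 22.57
tool_pos: [553.6, 176.2, 329.0]
tcp_rot: [2.147, 1.455, 0.449]
contact_force: [0.7, 0.1, 0.3]
grip_width: 20.9
```

```bash
python3 - <<'E'
from h import *
p,R,v,f=pip(); so=(295,125);to=(185,165)
look("pics/jar2.png",so,to,1.4)
J=np.array([547.3,183.8,195])
print("foot",pix("scene",f,so),pix("top",f,to),"mouth",pix("scene",J,so),pix("top",J,to),"tip",pix("scene",f+125*v,so))
E
```

```text
t 22.57 TCP [553.6 176.2 329. ] grasp [551.6 175.2 347.8] x [ 0.104  0.05  -0.993] z [-0.123 -0.99  -0.063] F [0.7 0.1 0.3] w 20.9 q [0.16 0.32 1.28 0.03 1.43 1.85]
pip [ 0.041 -0.069  0.997] lean 4.6 foot [547.  182.9 237.2] tip [552.2 174.3 361.8]
foot [[199.0, 227.0]] [[162.0, 382.0]] mouth [[196.0, 321.0]] [[175.0, 393.0]] tip [[195.0, -61.0]]
```

View pics/jar2.png

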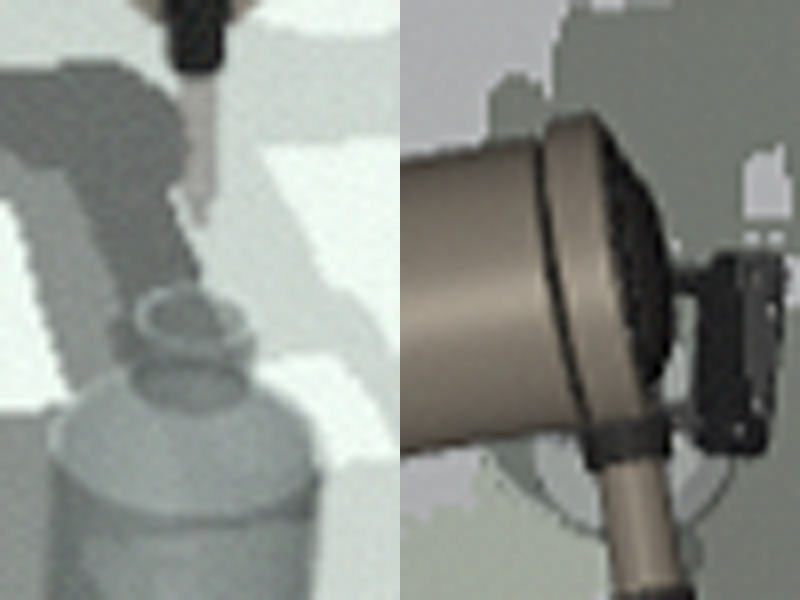

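Request:
carry_out(rows=[[2,-2,-10,0],[1,0,-30,0],[0,2,-50,0],[0,3,-70,0],[0,3,-70,0],[0,3,-70,0]])

```text
time: 23.17
tool_pos: [554.3, 177.4, 259.3]
tcp_rot: [2.147, 1.455, 0.446]
contact_force: [0.9, 0.3, 1.0]
grip_width: 21.5
```

Request:
carry_out(rows=[[-1,1,-18,0],[-2,3,-36,0],[-2,4,-53,0],[-2,4,-53,0],[-2,4,-53,0]])

```text
time: 23.58
tool_pos: [553.0, 181.0, 207.4]
tcp_rot: [2.143, 1.454, 0.442]
contact_force: [0.1, 1.0, -0.4]
grip_width: 21.8
```

```bash
python3 - <<'E'
from h import *
pip()
E
```

```text
t 23.58 TCP [553.  181.  207.4] grasp [551.  180.1 226.3] x [ 0.105  0.05  -0.993] z [-0.127 -0.99  -0.063] F [ 0.1  1.  -0.4] w 21.8 q [0.17 0.4  1.5  0.04 1.13 1.86]
pip [ 0.04  -0.069  0.997] lean 4.5 foot [546.5 187.8 115.6] tip [551.5 179.1 240.2]
```

No contact; release, rise, and look.

Request:
carry_out(rows=[[0,0,0,0],[0,0,0,0],[0,0,0,0],[0,0,0,0],[0,0,0,0],[0,0,0,0]], hand=46)

```text
time: 24.08
tool_pos: [553.0, 181.0, 207.7]
tcp_rot: [2.143, 1.454, 0.441]
contact_force: [-1.2, -0.2, 0.7]
grip_width: 45.7
```

Request:
carry_out(rows=[[0,0,30,0],[0,0,70,0],[0,-20,110,0],[0,-40,110,0]])

```text
time: 24.42
tool_pos: [555.4, 142.0, 325.6]
tcp_rot: [2.111, 1.441, 0.413]
contact_force: [0.2, -1.1, 1.0]
grip_width: 46.0
```

```bash
python3 - <<'E'
from h import *
tool(); look("pics/jar3.png",(295,145),(160,180),1.4)
E
```

```text
t 24.42 TCP [555.4 142.  325.6] grasp [553.1 141.  344.5] x [ 0.118  0.052 -0.992] z [-0.123 -0.99  -0.067] F [ 0.2 -1.1  1. ] w 46.0 q [0.09 0.3  1.32 0.04 1.4  1.79]
```

View pics/jar3.png

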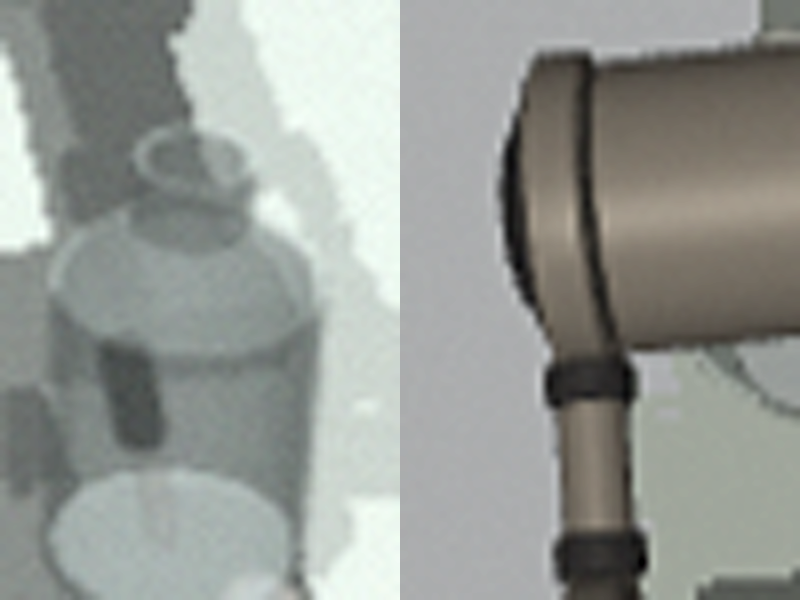

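Request:
carry_out(rows=[[17,-35,5,0],[34,-70,5,0],[51,-105,5,0],[68,-140,5,0],[85,-175,5,0],[102,-210,5,0],[119,-245,5,0],[136,-280,5,0],[153,-315,5,0],[170,-350,5,0],[187,-385,5,0],[204,-415,5,0],[215,-440,5,0],[225,-445,5,0]])

```text
time: 25.68
tool_pos: [761.3, -303.1, 301.8]
tcp_rot: [2.205, 1.455, 0.494]
contact_force: [2.4, -1.8, -4.5]
grip_width: 46.1
```

Request:
carry_out(rows=[[400,-200,200,0]])

```text
time: 25.77
tool_pos: [766.2, -304.1, 306.1]
tcp_rot: [2.095, 1.44, 0.381]
contact_force: [0.4, 0.0, 0.1]
grip_width: 46.1
```

Request:
carry_out(rows=[[400,-200,200,0]])

```text
time: 25.85
tool_pos: [772.0, -306.8, 312.9]
tcp_rot: [1.97, 1.417, 0.255]
contact_force: [1.1, 0.5, 0.1]
grip_width: 45.9
```

Request:
carry_out(rows=[[400,-200,200,0]])

```text
time: 25.93
tool_pos: [779.3, -311.0, 318.3]
tcp_rot: [1.864, 1.389, 0.149]
contact_force: [0.6, 0.4, 0.1]
grip_width: 45.9
```

Request:
carry_out(rows=[[400,-200,200,0]])

```text
time: 26.02
tool_pos: [787.5, -315.9, 322.3]
tcp_rot: [1.783, 1.359, 0.068]
contact_force: [1.0, 0.4, 0.9]
grip_width: 45.9
```

Request:
carry_out(rows=[[400,-200,200,0]])

```text
time: 26.1
tool_pos: [796.3, -321.2, 325.9]
tcp_rot: [1.719, 1.327, 0.006]
contact_force: [-0.1, -0.2, -0.5]
grip_width: 45.7
```

Request:
carry_out(rows=[[400,-200,200,0]])

```text
time: 26.18
tool_pos: [805.3, -326.6, 329.4]
tcp_rot: [1.67, 1.294, -0.043]
contact_force: [0.5, -0.1, -0.2]
grip_width: 45.9
```

Request:
carry_out(rows=[[400,-200,200,0]])

```text
time: 26.27
tool_pos: [814.5, -332.0, 332.8]
tcp_rot: [1.631, 1.261, -0.081]
contact_force: [-0.2, -0.2, -0.4]
grip_width: 46.2
```

```bash
python3 - <<'E'
from h import *
tool()
E
```

```text
t 26.27 TCP [ 814.5 -332.   332.8] grasp [ 808.7 -331.5  350.9] x [ 0.304 -0.025 -0.952] z [-0.137 -0.99  -0.018] F [-0.2 -0.2 -0.4] w 46.2 q [-0.52  1.02  0.04  0.13  1.8   1.24]
```

Request:
carry_out(rows=[[400,-200,200,0]])

```text
time: 26.35
tool_pos: [823.8, -337.5, 336.3]
tcp_rot: [1.598, 1.227, -0.112]
contact_force: [0.8, 1.0, 0.3]
grip_width: 46.3
```

Request:
carry_out(rows=[[400,-200,200,0]])

```text
time: 26.43
tool_pos: [833.1, -342.9, 339.8]
tcp_rot: [1.572, 1.192, -0.138]
contact_force: [0.4, 0.1, 0.3]
grip_width: 45.4
```

Request:
carry_out(rows=[[400,-200,200,0]])

```text
time: 26.52
tool_pos: [842.6, -348.3, 343.4]
tcp_rot: [1.549, 1.158, -0.159]
contact_force: [0.2, 0.2, -0.3]
grip_width: 46.1
```

Request:
carry_out(rows=[[400,-200,200,0]])

```text
time: 26.6
tool_pos: [852.1, -353.7, 347.0]
tcp_rot: [1.53, 1.123, -0.177]
contact_force: [0.3, 0.5, 0.1]
grip_width: 45.4
```

Request:
carry_out(rows=[[400,-200,200,0]])

```text
time: 26.68
tool_pos: [861.5, -359.0, 350.7]
tcp_rot: [1.514, 1.088, -0.192]
contact_force: [-0.1, 0.5, -0.1]
grip_width: 46.1
```

```bash
python3 - <<'E'
from h import *
p,R=tool(); u=np.array([-.559,.130,.819]); c=np.array([553.9,-206.7,125.3])
for a in(-8,-4,0,4,8):
    Q=Ro.from_euler("z",a,degrees=True).as_matrix()@R
    print(a,"u.z",(u@Q[:,2]).round(3),"u.x",(u@Q[:,0]).round(3),"pre TCP",(c+60*u+19*Q[:,0]).round(1),"d",(c+60*u+19*Q[:,0]-p).round(1))
E
```

```text
t 26.68 TCP [ 861.5 -359.   350.7] grasp [ 852.8 -357.3  367.5] x [ 0.456 -0.089 -0.886] z [-0.141 -0.99   0.027] F [-0.1  0.5 -0.1] w 46.1 q [-0.53  1.02  0.04  0.15  1.62  1.22]
-8 u.z 0.052 u.x -0.99 pre TCP [ 528.7 -201.8  157.6] d [-332.8  157.2 -193.1]
-4 u.z 0.012 u.x -0.992 pre TCP [ 528.9 -201.2  157.6] d [-332.6  157.8 -193.1]
0 u.z -0.028 u.x -0.992 pre TCP [ 529.  -200.6  157.6] d [-332.5  158.4 -193.1]
4 u.z -0.068 u.x -0.99 pre TCP [ 529.1 -200.   157.6] d [-332.4  159.  -193.1]
8 u.z -0.107 u.x -0.988 pre TCP [ 529.2 -199.4  157.6] d [-332.3  159.6 -193.1]
```

Request:
carry_out(rows=[[-40,18,0,-3],[-78,35,0,-3],[-116,52,0,-3],[-154,69,0,-3],[-192,86,0,-3],[-230,103,0,-3],[-268,120,0,-3],[-305,137,0,-3],[-340,155,0,-3],[-362,164,-10,-3],[-362,164,-50,-3],[-360,164,-90,-3],[-355,163,-130,-3],[-346,161,-165,-3],[-332,158,-193,-3],[-332,158,-193,-3],[-332,158,-193,-3],[-332,158,-193,-3]])

```text
time: 28.18
tool_pos: [531.1, -201.2, 161.7]
tcp_rot: [1.509, 1.082, -0.247]
contact_force: [-1.0, -0.7, 0.5]
grip_width: 46.1
```

```bash
python3 - <<'E'
from h import *
p,R=tool(); u=np.array([-.559,.130,.819]); c=np.array([553.9,-206.7,125.3])
print("u.z",(u@R[:,2]).round(3))
for s in (60,35,11): print("d to TCP",(c+s*u+19*R[:,0]-p).round(1))
a=capture("scene")[:,:,::-1]; cs,ss=blob(np.ascontiguousarray(a),(188,178,14,22),60); print("bulb M scene",cs,ss)
E
```

```text
t 28.18 TCP [ 531.1 -201.2  161.7] grasp [ 522.5 -199.   178.4] x [ 0.456 -0.115 -0.883] z [-0.192 -0.981  0.029] F [-1.  -0.7  0.5] w 46.1 q [-0.59  0.28  1.94  0.35  0.48  0.9 ]
u.z 0.003
d to TCP [-2.1  0.1 -4. ]
d to TCP [ 11.8  -3.1 -24.5]
d to TCP [ 25.3  -6.2 -44.1]
bulb M scene [195.69512195 188.01219512] [193 181   7  15  82]
```

Request:
carry_out(rows=[[-2,0,-4,0],[5,-1,-14,0],[12,-3,-25,0],[19,-5,-35,0],[25,-6,-44,0],[25,-6,-44,0],[25,-6,-44,0]])

```text
time: 28.82
tool_pos: [556.4, -207.6, 119.1]
tcp_rot: [1.508, 1.079, -0.249]
contact_force: [0.1, 0.0, -0.6]
grip_width: 45.8
```

Request:
carry_out(rows=[[0,0,0,0],[0,0,0,0],[0,0,0,0],[0,0,0,0],[0,0,0,0],[0,0,0,0],[0,0,0,0]], hand=10)

```text
time: 29.4
tool_pos: [556.5, -207.7, 119.4]
tcp_rot: [1.507, 1.079, -0.249]
contact_force: [-1.0, 0.2, 2.3]
grip_width: 21.7
```

```bash
python3 - <<'E'
from h import *
p,R=tool();u=np.array([-.559,.130,.819]); c=np.array([553.9,-206.7,125.3])
print("ut",(R.T@u).round(3),"s",(u@(p-19*R[:,0]-c)).round(1))
E
```

```text
t 29.40 TCP [ 556.5 -207.7  119.4] grasp [ 547.8 -205.5  136.2] x [ 0.458 -0.117 -0.881] z [-0.192 -0.981  0.03 ] F [-1.   0.2  2.3] w 21.7 q [-0.57  0.39  1.93  0.41  0.38  0.85]
ut [-0.993 -0.119  0.004] s 12.5
```

Request:
carry_out(rows=[[-11,3,16,0],[-22,5,33,0],[-34,8,49,0],[-45,10,66,0],[-53,12,78,0],[-53,12,78,0]])

```text
time: 29.9
tool_pos: [503.4, -195.9, 199.8]
tcp_rot: [1.504, 1.075, -0.252]
contact_force: [0.4, 0.3, -0.3]
grip_width: 21.3
```

Request:
carry_out(rows=[[0,0,35,0],[-5,10,70,0],[-5,35,105,0],[-5,60,135,0],[0,90,160,0],[10,125,175,0],[30,160,185,0],[60,180,190,0],[90,185,190,0],[90,185,190,0]])

```text
time: 30.73
tool_pos: [597.5, -8.4, 387.7]
tcp_rot: [1.506, 1.077, -0.247]
contact_force: [-2.5, -0.6, -0.8]
grip_width: 21.4
```

Request:
carry_out(rows=[[0,0,0,7],[0,0,0,14],[0,0,0,21],[0,0,0,28],[0,0,0,35],[0,0,0,42],[0,0,0,49],[0,0,0,56],[0,0,0,63],[0,0,0,70],[0,0,0,77],[0,0,0,84],[0,0,0,90],[0,0,0,90]])

```text
time: 31.9
tool_pos: [598.6, -9.4, 385.2]
tcp_rot: [1.512, 1.076, 1.332]
contact_force: [0.2, -0.4, 0.4]
grip_width: 21.7
```

Request:
carry_out(rows=[[0,0,0,7],[0,0,0,14],[0,0,0,21],[0,0,0,28],[0,0,0,35],[0,0,0,42],[0,0,0,49],[0,0,0,56],[0,0,0,63],[0,0,0,70],[0,0,0,77],[0,0,0,84],[0,0,0,90],[0,0,0,90]])

```text
time: 33.07
tool_pos: [599.3, -7.6, 383.8]
tcp_rot: [1.513, 1.076, 2.908]
contact_force: [0.2, -0.2, -1.0]
grip_width: 21.3
```

```bash
python3 - <<'E'
from h import *
pip([-.993,-.119,.004],12.5)
E
```

```text
t 33.07 TCP [599.3  -7.6 383.8] grasp [608.1  -9.7 400.6] x [-0.462  0.11  -0.88 ] z [0.181 0.983 0.027] F [ 0.2 -0.2 -1. ] w 21.3 q [-0.16  0.83  0.35  0.06  2.45 -1.52]
pip [ 0.563 -0.123  0.818] lean 35.2 foot [544.8   4.1 308.6] tip [615.2 -11.2 410.8]
```

Request:
carry_out(rows=[[38,-15,-10,0],[75,-45,-20,0],[100,-80,-20,0]])

```text
time: 33.32
tool_pos: [611.9, -54.1, 381.5]
tcp_rot: [1.512, 1.026, 2.902]
contact_force: [0.6, 0.2, -2.5]
grip_width: 21.1
```

Request:
carry_out(rows=[[400,-200,100,0]])

```text
time: 33.4
tool_pos: [609.5, -67.9, 383.9]
tcp_rot: [1.509, 1.028, 2.893]
contact_force: [-0.4, 0.5, -0.0]
grip_width: 21.4
```

Request:
carry_out(rows=[[400,-200,100,0]])

```text
time: 33.48
tool_pos: [607.9, -80.0, 383.6]
tcp_rot: [1.505, 1.027, 2.884]
contact_force: [0.7, -1.4, 0.1]
grip_width: 21.5
```

Request:
carry_out(rows=[[400,-200,100,0]])

```text
time: 33.57
tool_pos: [606.1, -91.5, 383.5]
tcp_rot: [1.5, 1.027, 2.875]
contact_force: [-0.4, -0.7, 0.0]
grip_width: 21.2
```

Request:
carry_out(rows=[[400,-200,100,0]])

```text
time: 33.65
tool_pos: [604.2, -102.2, 383.3]
tcp_rot: [1.495, 1.026, 2.867]
contact_force: [-0.0, -0.6, -0.8]
grip_width: 21.1
```

Request:
carry_out(rows=[[400,-200,100,0]])

```text
time: 33.73
tool_pos: [602.4, -112.2, 383.0]
tcp_rot: [1.49, 1.025, 2.859]
contact_force: [0.1, -0.9, 0.2]
grip_width: 21.1
```

Request:
carry_out(rows=[[400,-200,150,0]])

```text
time: 33.82
tool_pos: [600.2, -121.3, 384.1]
tcp_rot: [1.484, 1.027, 2.852]
contact_force: [0.7, 0.1, 0.2]
grip_width: 21.4
```

Request:
carry_out(rows=[[400,-200,150,0]])

```text
time: 33.9
tool_pos: [597.9, -129.7, 385.8]
tcp_rot: [1.479, 1.029, 2.845]
contact_force: [-0.2, 1.0, 0.3]
grip_width: 21.5
```

Request:
carry_out(rows=[[400,-200,150,0]])

```text
time: 33.98
tool_pos: [595.6, -137.6, 387.2]
tcp_rot: [1.473, 1.031, 2.838]
contact_force: [0.1, 0.7, -0.8]
grip_width: 21.2
```

Request:
carry_out(rows=[[400,-200,150,0]])

```text
time: 34.07
tool_pos: [593.4, -145.1, 388.5]
tcp_rot: [1.467, 1.033, 2.831]
contact_force: [-0.2, -0.9, -0.9]
grip_width: 21.2
```

Request:
carry_out(rows=[[400,-200,150,0]])

```text
time: 34.15
tool_pos: [591.2, -152.0, 389.7]
tcp_rot: [1.461, 1.035, 2.824]
contact_force: [0.4, 0.4, -0.7]
grip_width: 21.8
```

Request:
carry_out(rows=[[400,-200,150,0]])

```text
time: 34.23
tool_pos: [589.1, -158.6, 390.7]
tcp_rot: [1.456, 1.037, 2.818]
contact_force: [-0.1, -0.2, -0.7]
grip_width: 21.3
```

```bash
python3 - <<'E'
from h import *
pip([-.993,-.119,.004],12.5)
E
```

```text
t 34.23 TCP [ 589.1 -158.6  390.7] grasp [ 598.2 -161.7  407.1] x [-0.483  0.162 -0.861] z [0.222 0.973 0.059] F [-0.1 -0.2 -0.7] w 21.3 q [-0.37  0.98  0.04 -0.06  2.66 -1.78]
pip [ 0.581 -0.177  0.795] lean 37.4 foot [ 532.9 -141.8  317.7] tip [ 605.5 -163.9  417. ]
```

Request:
carry_out(rows=[[5,35,-5,0],[10,70,-15,0],[20,105,-25,0],[30,140,-40,0],[30,140,-40,0]])

```text
time: 34.65
tool_pos: [619.6, -12.2, 348.2]
tcp_rot: [1.453, 1.032, 2.823]
contact_force: [-0.2, 0.4, -0.4]
grip_width: 21.4
```

Request:
carry_out(rows=[[400,-90,-50,0]])

```text
time: 34.73
tool_pos: [634.7, -19.9, 342.4]
tcp_rot: [1.451, 1.028, 2.824]
contact_force: [1.8, -0.3, 0.1]
grip_width: 21.3
```

Request:
carry_out(rows=[[400,-90,-50,0]])

```text
time: 34.82
tool_pos: [622.1, -29.6, 350.2]
tcp_rot: [1.463, 0.963, 2.841]
contact_force: [0.2, -0.1, -1.3]
grip_width: 21.5
```

Request:
carry_out(rows=[[400,-90,-50,0]])

```text
time: 34.9
tool_pos: [623.7, -37.4, 343.0]
tcp_rot: [1.459, 0.957, 2.837]
contact_force: [0.7, -0.7, -0.6]
grip_width: 21.2
```

```bash
python3 - <<'E'
from h import *
pip([-.993,-.119,.004],12.5)
E
```

```text
t 34.90 TCP [623.7 -37.4 343. ] grasp [634.1 -40.7 358.6] x [-0.55   0.173 -0.817] z [0.211 0.975 0.064] F [ 0.7 -0.7 -0.6] w 21.2 q [-0.21  1.06  0.04  0.12  2.65 -1.5 ]
pip [ 0.643 -0.184  0.744] lean 41.9 foot [561.8 -20.  274.9] tip [642.2 -43.  367.9]
```

Request:
carry_out(rows=[[-25,25,-10,7],[-35,55,-30,14],[-40,80,-60,14],[-20,80,-75,14],[0,80,-75,14],[0,80,-75,14]])

```text
time: 35.4
tool_pos: [624.1, 43.4, 263.7]
tcp_rot: [1.459, 0.949, 3.084]
contact_force: [0.1, -0.2, -1.2]
grip_width: 21.6
```

Request:
carry_out(rows=[[400,-20,100,0]])

```text
time: 35.48
tool_pos: [636.6, 41.4, 268.4]
tcp_rot: [1.458, 0.939, 3.083]
contact_force: [1.6, 0.6, 0.4]
grip_width: 21.5
```

Request:
carry_out(rows=[[400,-20,100,0]])

```text
time: 35.57
tool_pos: [627.6, 37.4, 297.5]
tcp_rot: [1.453, 0.884, 3.077]
contact_force: [-30.6, 1.1, 29.4]
grip_width: 21.8
```

Request:
carry_out(rows=[[400,-20,100,0]])

```text
time: 35.65
tool_pos: [629.1, 33.4, 296.0]
tcp_rot: [1.449, 0.888, 3.071]
contact_force: [1.7, 0.1, -2.4]
grip_width: 21.5
```

```bash
python3 - <<'E'
from h import *
pip([-.993,-.119,.004],12.5)
E
```

```text
t 35.65 TCP [629.1  33.4 296. ] grasp [641.   32.5 310.7] x [-0.629  0.045 -0.776] z [-0.024  0.997  0.077] F [ 1.7  0.1 -2.4] w 21.5 q [-0.07  1.13  0.04  0.    2.65 -1.69]
pip [ 0.717 -0.032  0.696] lean 45.9 foot [560.3  36.2 232.4] tip [650.   32.1 319.4]
```

Request:
carry_out(rows=[[-25,0,33,0],[-50,0,66,0],[-75,0,100,0],[-100,5,133,0],[-125,10,166,0],[-150,15,205,0],[-150,15,205,0]])

```text
time: 36.23
tool_pos: [468.0, 48.1, 499.4]
tcp_rot: [1.448, 0.914, 3.069]
contact_force: [-0.4, 0.5, 0.8]
grip_width: 21.3
```

Request:
carry_out(rows=[[-100,0,400,0]])

```text
time: 36.32
tool_pos: [450.5, 47.1, 513.8]
tcp_rot: [1.446, 0.926, 3.066]
contact_force: [0.4, -1.0, -0.8]
grip_width: 21.4
```

Request:
carry_out(rows=[[-100,0,400,0]])

```text
time: 36.4
tool_pos: [426.4, 46.4, 533.9]
tcp_rot: [1.444, 0.945, 3.063]
contact_force: [0.5, 0.2, 0.1]
grip_width: 21.4
```

Request:
carry_out(rows=[[-100,0,400,0]])

```text
time: 36.48
tool_pos: [404.2, 45.8, 550.5]
tcp_rot: [1.441, 0.964, 3.059]
contact_force: [0.4, 0.6, 1.3]
grip_width: 21.3
```

Request:
carry_out(rows=[[-100,0,400,0]])

```text
time: 36.57
tool_pos: [382.9, 45.2, 565.3]
tcp_rot: [1.439, 0.985, 3.056]
contact_force: [0.4, -0.2, 0.7]
grip_width: 21.6
```

```bash
python3 - <<'E'
from h import *
pip([-.993,-.119,.004],12.5)
E
```

```text
t 36.57 TCP [382.9  45.2 565.3] grasp [393.4  44.3 581.1] x [-0.551  0.047 -0.833] z [-0.024  0.997  0.072] F [ 0.4 -0.2  0.7] w 21.6 q [-0.08  0.4   0.67  0.    2.66 -1.7 ]
pip [ 0.646 -0.036  0.763] lean 40.3 foot [320.7  48.4 495.3] tip [401.4  43.9 590.7]
```

Request:
carry_out(rows=[[80,0,400,0]])

```text
time: 36.65
tool_pos: [376.6, 44.7, 575.0]
tcp_rot: [1.437, 1.016, 3.052]
contact_force: [-0.1, 0.3, -0.8]
grip_width: 21.2
```

Request:
carry_out(rows=[[80,0,400,0]])

```text
time: 36.73
tool_pos: [373.8, 44.0, 582.0]
tcp_rot: [1.434, 1.041, 3.047]
contact_force: [-0.0, -0.1, 0.1]
grip_width: 21.6
```

Request:
carry_out(rows=[[200,0,400,0]])

```text
time: 36.82
tool_pos: [379.3, 43.5, 586.4]
tcp_rot: [1.43, 1.069, 3.043]
contact_force: [0.2, -0.5, 0.9]
grip_width: 21.2
```

Request:
carry_out(rows=[[200,0,400,0]])

```text
time: 36.9
tool_pos: [386.1, 42.9, 589.4]
tcp_rot: [1.426, 1.094, 3.037]
contact_force: [0.3, 1.0, -0.1]
grip_width: 21.3
```

Request:
carry_out(rows=[[400,0,400,0]])

```text
time: 36.98
tool_pos: [401.8, 42.5, 589.2]
tcp_rot: [1.421, 1.121, 3.031]
contact_force: [-0.9, -0.7, 0.8]
grip_width: 21.3
```

Request:
carry_out(rows=[[400,0,400,0]])

```text
time: 37.07
tool_pos: [418.5, 41.9, 587.0]
tcp_rot: [1.415, 1.143, 3.024]
contact_force: [0.1, -0.3, -0.3]
grip_width: 21.4
```

```bash
python3 - <<'E'
from h import *
pip([-.993,-.119,.004],12.5)
E
```

```text
t 37.07 TCP [418.5  41.9 587. ] grasp [426.3  41.  604.3] x [-0.412  0.049 -0.91 ] z [-0.024  0.998  0.064] F [ 0.1 -0.3 -0.3] w 21.4 q [-0.09  0.44  0.47  0.02  2.66 -1.68]
pip [ 0.517 -0.038  0.855] lean 31.2 foot [368.2  45.3 508.1] tip [432.8  40.5 615. ]
```

Request:
carry_out(rows=[[150,0,400,0]])

```text
time: 37.15
tool_pos: [420.4, 41.2, 590.3]
tcp_rot: [1.408, 1.162, 3.016]
contact_force: [1.0, -0.3, -1.6]
grip_width: 21.4
```

Request:
carry_out(rows=[[150,0,400,0]])

```text
time: 37.23
tool_pos: [418.0, 41.0, 597.2]
tcp_rot: [1.4, 1.184, 3.006]
contact_force: [0.4, -1.0, 0.4]
grip_width: 21.4
```

Request:
carry_out(rows=[[150,0,400,0]])

```text
time: 37.32
tool_pos: [416.9, 40.8, 603.4]
tcp_rot: [1.39, 1.207, 2.996]
contact_force: [0.4, 0.2, -0.3]
grip_width: 21.0
```

Request:
carry_out(rows=[[150,0,400,0]])

```text
time: 37.4
tool_pos: [416.4, 40.6, 609.4]
tcp_rot: [1.379, 1.231, 2.984]
contact_force: [-0.3, 0.1, -0.6]
grip_width: 21.1
```

Request:
carry_out(rows=[[150,0,400,0]])

```text
time: 37.48
tool_pos: [416.5, 40.4, 615.4]
tcp_rot: [1.366, 1.256, 2.969]
contact_force: [-0.4, 0.1, 0.3]
grip_width: 21.3
```

Request:
carry_out(rows=[[150,0,400,0]])

```text
time: 37.57
tool_pos: [416.9, 40.2, 621.2]
tcp_rot: [1.349, 1.281, 2.952]
contact_force: [0.3, -0.8, -0.7]
grip_width: 21.2
```

Request:
carry_out(rows=[[150,0,400,0]])

```text
time: 37.65
tool_pos: [417.5, 40.1, 627.0]
tcp_rot: [1.33, 1.305, 2.932]
contact_force: [-0.0, 0.9, -0.6]
grip_width: 21.4
```

Request:
carry_out(rows=[[150,0,400,0]])

```text
time: 37.73
tool_pos: [418.1, 40.0, 632.6]
tcp_rot: [1.306, 1.329, 2.907]
contact_force: [-0.5, 0.5, 0.2]
grip_width: 21.3
```

Request:
carry_out(rows=[[150,0,400,0]])

```text
time: 37.82
tool_pos: [418.8, 39.9, 638.1]
tcp_rot: [1.276, 1.353, 2.877]
contact_force: [-0.9, 0.3, -0.5]
grip_width: 21.6
```

Request:
carry_out(rows=[[150,0,400,0]])

```text
time: 37.9
tool_pos: [419.5, 39.8, 643.5]
tcp_rot: [1.239, 1.376, 2.839]
contact_force: [0.1, -0.3, -0.4]
grip_width: 20.9
```

```bash
python3 - <<'E'
from h import *
pip([-.993,-.119,.004],12.5)
E
```

```text
t 37.90 TCP [419.5  39.8 643.5] grasp [423.   38.7 662.1] x [-0.185  0.058 -0.981] z [-0.023  0.998  0.063] F [ 0.1 -0.3 -0.4] w 20.9 q [-0.12  0.4   0.27  0.08  2.66 -1.65]
pip [ 0.301 -0.049  0.953] lean 17.7 foot [389.2  44.2 555. ] tip [426.7  38.1 674. ]
```

Working well at about 1.4° per call; continue.

Request:
carry_out(rows=[[150,0,400,0]])

```text
time: 37.98
tool_pos: [420.1, 39.7, 648.8]
tcp_rot: [1.192, 1.398, 2.791]
contact_force: [-0.3, -1.0, -0.6]
grip_width: 21.3
```

Request:
carry_out(rows=[[150,0,400,0]])

```text
time: 38.07
tool_pos: [420.7, 39.6, 654.1]
tcp_rot: [1.131, 1.419, 2.729]
contact_force: [0.7, 0.4, -0.1]
grip_width: 21.3
```

Request:
carry_out(rows=[[150,0,400,0]])

```text
time: 38.15
tool_pos: [421.3, 39.6, 659.3]
tcp_rot: [1.049, 1.44, 2.646]
contact_force: [1.0, 0.7, -0.1]
grip_width: 21.7
```

Request:
carry_out(rows=[[150,0,400,0]])

```text
time: 38.23
tool_pos: [421.9, 39.6, 664.5]
tcp_rot: [0.937, 1.459, 2.534]
contact_force: [0.2, -0.1, 0.1]
grip_width: 21.0
```

Request:
carry_out(rows=[[150,0,400,0]])

```text
time: 38.32
tool_pos: [422.4, 39.6, 669.6]
tcp_rot: [0.783, 1.476, 2.379]
contact_force: [0.2, 0.1, -0.7]
grip_width: 21.0
```

Request:
carry_out(rows=[[150,0,400,0]])

```text
time: 38.4
tool_pos: [422.9, 39.6, 674.7]
tcp_rot: [0.57, 1.489, 2.165]
contact_force: [0.5, 0.1, -0.5]
grip_width: 21.6
```

Request:
carry_out(rows=[[150,0,400,0]])

```text
time: 38.48
tool_pos: [423.4, 39.5, 679.7]
tcp_rot: [0.294, 1.497, 1.888]
contact_force: [0.6, -1.3, -0.5]
grip_width: 21.0
```

Request:
carry_out(rows=[[150,0,400,0]])

```text
time: 38.57
tool_pos: [423.8, 39.5, 684.7]
tcp_rot: [-0.02, 1.499, 1.574]
contact_force: [-0.1, -0.1, -0.4]
grip_width: 21.6
```

```bash
python3 - <<'E'
from h import *
pip([-.993,-.119,.004],12.5)
E
```

```text
t 38.57 TCP [423.8  39.5 684.7] grasp [423.8  38.2 703.7] x [-0.     0.072 -0.997] z [-0.023  0.997  0.072] F [-0.1 -0.1 -0.4] w 21.6 q [-0.14  0.4   0.09  0.15  2.66 -1.6 ]
pip [ 0.119 -0.065  0.991] lean 7.7 foot [410.4  45.5 592.2] tip [425.3  37.4 716.1]
```

Request:
carry_out(rows=[[20,20,-30,0],[40,40,-60,0],[60,60,-90,0],[80,80,-120,0],[100,100,-150,0],[120,115,-180,0],[135,125,-210,0],[144,135,-245,0],[144,135,-280,0],[144,135,-310,0],[144,135,-340,0],[144,135,-350,0],[144,135,-350,0],[144,135,-350,0]])

```text
time: 39.73
tool_pos: [568.0, 174.6, 335.0]
tcp_rot: [-0.017, 1.498, 1.576]
contact_force: [0.1, -0.4, 0.0]
grip_width: 21.5
```

```bash
python3 - <<'E'
from h import *
p,R,v,f=pip([-.993,-.119,.004],12.5); so=(295,125);to=(185,165)
look("pics/jar4.png",so,to,1.4)
J=np.array([547.3,183.8,195])
print("foot",pix("scene",f,so),"mouth",pix("scene",J,so),"stem top",pix("scene",f+75*v,so), "axis at z180",(f+v*(180-f[2])/v[2]).round(1))
E
```

```text
t 39.73 TCP [568.  174.6 335. ] grasp [568.  173.2 353.9] x [-0.     0.072 -0.997] z [-0.022  0.997  0.072] F [ 0.1 -0.4  0. ] w 21.5 q [ 0.13  0.41  1.13  0.07  1.59 -1.46]
pip [ 0.119 -0.065  0.991] lean 7.8 foot [554.6 180.5 242.5] tip [569.5 172.4 366.3]
foot [[196.0, 226.0]] mouth [[196.0, 321.0]] stem top [[196.0, 64.0]] axis at z180 [547.1 184.6 180. ]
```

View pics/jar4.png

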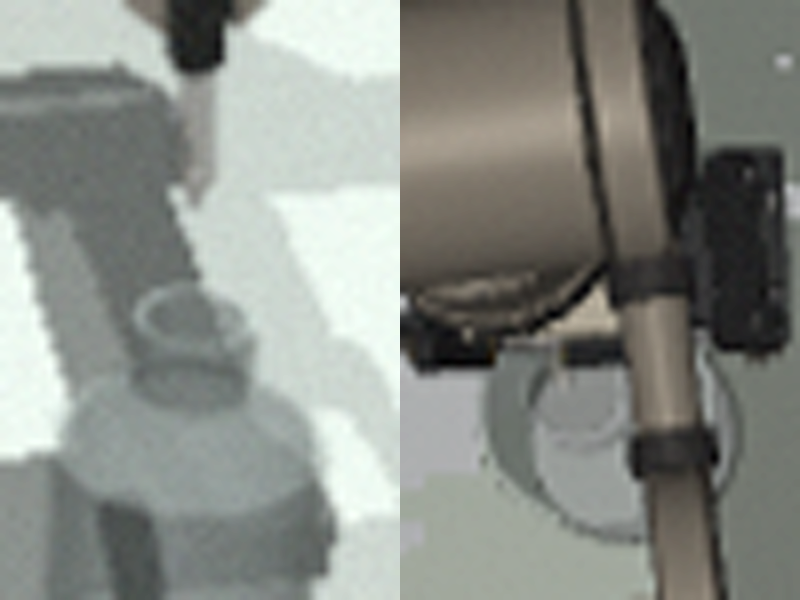

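Request:
carry_out(rows=[[-2,1,-15,0],[-4,2,-30,0],[-6,3,-45,0],[-8,4,-60,0],[-8,4,-60,0],[-8,4,-60,0]])

```text
time: 40.33
tool_pos: [560.9, 178.7, 277.6]
tcp_rot: [-0.077, 1.498, 1.516]
contact_force: [0.2, -0.7, -0.0]
grip_width: 21.1
```

Request:
carry_out(rows=[[-2,1,-18,0],[-4,2,-36,0],[-6,3,-52,0],[-8,4,-66,0],[-8,4,-66,0],[-8,4,-66,0]])

```text
time: 40.83
tool_pos: [553.7, 182.8, 212.9]
tcp_rot: [-0.098, 1.497, 1.496]
contact_force: [-0.3, 0.0, 0.2]
grip_width: 21.2
```

```bash
python3 - <<'E'
from h import *
p,R,v,f=pip([-.993,-.119,.004],12.5); print("axis at 180",(f+v*(180-f[2])/v[2]).round(1))
E
```

```text
t 40.83 TCP [553.7 182.8 212.9] grasp [553.6 181.4 231.8] x [ 0.006  0.073 -0.997] z [-0.023  0.997  0.073] F [-0.3  0.   0.2] w 21.2 q [ 0.15  0.44  1.41  0.07  1.27 -1.47]
pip [ 0.113 -0.066  0.991] lean 7.5 foot [540.8 188.8 120.3] tip [555.  180.6 244.2]
axis at 180 [547.7 184.8 180. ]
```

Centred, no contact. Release, rise, and verify.

Request:
carry_out(rows=[[0,0,0,0],[0,0,0,0],[0,0,0,0],[0,0,0,0],[0,0,0,0],[0,0,0,0]], hand=46)

```text
time: 41.33
tool_pos: [553.8, 182.8, 213.1]
tcp_rot: [-0.102, 1.497, 1.491]
contact_force: [1.1, 0.6, -0.4]
grip_width: 45.7
```

Request:
carry_out(rows=[[0,0,30,0],[0,0,70,0],[0,0,110,0],[-40,0,130,0],[-80,0,140,0],[-120,0,150,0],[-160,20,150,0],[-190,50,150,0],[-190,90,150,0],[-190,120,150,0],[-190,120,150,0]])

```text
time: 42.25
tool_pos: [362.5, 307.0, 363.3]
tcp_rot: [-0.104, 1.495, 1.494]
contact_force: [-0.6, 0.1, 0.5]
grip_width: 46.2
```

```bash
python3 - <<'E'
from h import *
tool(); s=capture("scene")[:,:,::-1]; cv2.imwrite("pics/scene_end.png",s)
t=capture("top")[:,:,::-1]
f=lambda im,x,y,w,h,W,H,g:np.clip(cv2.resize(np.ascontiguousarray(im[y:y+h,x:x+w]),(W,H),interpolation=cv2.INTER_CUBIC)*g,0,255).astype(np.uint8)
p=np.zeros((600,800,3),np.uint8)
p[:300,:600]=f(s,140,130,220,110,600,300,1.2); p[300:,:400]=f(s,290,145,60,45,400,300,1.3); p[300:,400:]=f(t,185,190,170,127,400,300,1.4)
cv2.imwrite("pics/end1.png",p)
E
```

```text
t 42.25 TCP [362.5 307.  363.3] grasp [362.4 305.5 382.3] x [ 0.006  0.076 -0.997] z [-0.027  0.997  0.076] F [-0.6  0.1  0.5] w 46.2 q [ 0.5   0.14  1.42  0.06  1.54 -1.1 ]
```

View pics/end1.png

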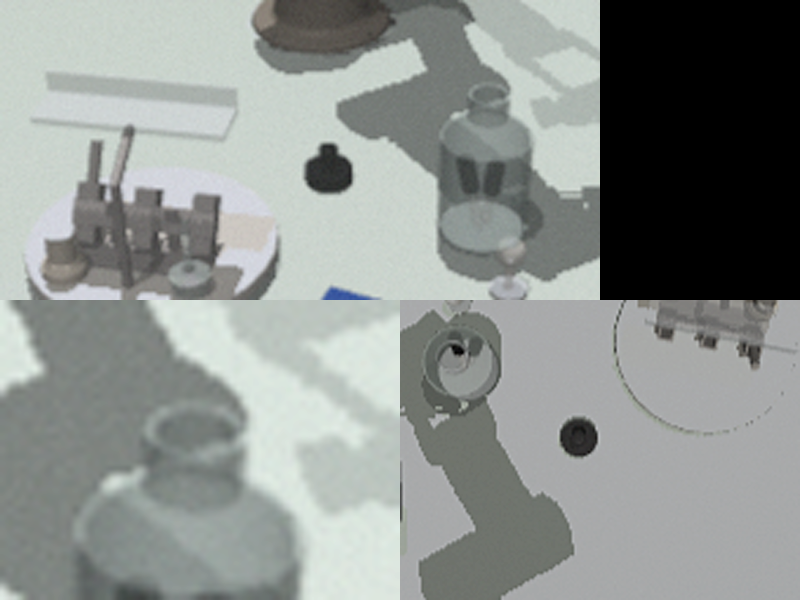

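```bash
python3 - <<'E'
from h import *
print(close_job())
E
```

```text
the job is handed in; nothing more can be done
None
```

The job is done and handed in at about 42.3 s of the 72 s allowed.

- **Cap:** I lifted it off by the knob and set it on the bare shelf at about (430, 0) mm. The last picture shows it knob up.
- **Pipettes:** I took each one along its slant. The moves only allow a turn about the vertical, so I tilted the gripper by pushing the arm against its reach and joint limits. I then brought each pipette to within about 8° of upright and let it drop through the neck. The last picture shows both bulbs inside the jar, well below the neck.
- **Rest of the scene:** The rod is still in its pocket. The jar stands upright and looks to be in its place. In the last picture the objects round the jar and rack look undisturbed; the ones further off, such as the fertiliser, were outside its crop. I judged this by eye and did not measure it. The arm was clear of everything at hand-in.

**Checks that were off:**
- While I was straightening the second pipette, one push against a joint limit tilted the tool the wrong way. The force reading jumped to about 42 N (30.6 and 29.4 N on two axes) with nothing near the arm. I think it was a jerk of the arm, not a contact. The grip held.
- In the picture before that insertion, the pipette leaned about 3° more than I had calculated. It went in without touching the neck.

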